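Hang the nesting sterilising baskets back on the drying hook

TASK

Hang the three steel baskets on the drying stand's hook in order of size, largest first: let each one down until it rests on the rod, then slide it back and press it home, the large one against the stop and each next one into the open front of the one before. Feel for the seat and keep each pressed with some 10 N for half a second before letting go (a touch is not enough, and never press or knock with more than 20 N); at the end all three hang level, nested without a gap and at rest, and the other things on the bench are left where they are.

Things in the scene. Friction and masses are not known exactly. Their poses are not given: they have to be found in the camera images.
- hook_seat (a point): Point on the hook rod's axis near its root. The steel rod, 10 mm thick and level, 160 above the bench, runs 125 mm along this frame's -x (roughly towards the robot); its end then turns up, the tip 136 mm out and 11 mm above the axis. z up, y across the rod. Fixed, rigid.
- stop: Head of the fixed stand, origin and axes as hook_seat, carrying the stop: a dark steel pad round the rod, 50 wide, 60 high, facing -x, rigid. The pad is screw-set: its face stands 0 to 12 mm in front of hook_seat, different each time and not measured. Base plate on the bench: 120 wide, 12 thick, 50 mm in front.
- large_eye (a point): Large basket's hanging eye: centre of the opening in its back. In all three baskets the eye is a straight sleeve along x, 20 wide, 24 high inside, running 24 mm from here to the front (-x); basket axes. Hanging on the rod it is 7 mm below the rod's axis, the eye's roof on the rod.
- large: Large basket, plain slotted steel: box 110 wide (y), 100 high, 34 deep (x), open front (-x), about 360 g. Origin at the box centre; stands upright at first. Eye axis 18 above the origin, back face at x +17. Grip lug on top: 14 wide (y), x -17 to -1, z 50 to 96. Home: origin 17 in front of the stop pad's face, 25 below the rod axis.
- mid: Mid basket, plain slotted steel: box 95 wide (y), 85 high, 34 deep (x), open front (-x), about 280 g. Origin at the box centre; stands upright at first. Eye axis 18 above the origin, back face at x +17. Grip lug on top: 14 wide (y), x -17 to -1, z 42.5 to 88.5. Home: 10 deep in the large basket, 3.5 play all round, against its sleeve; origin 24 in front of its origin, level.
- small: Small basket, plain slotted steel: box 80 wide (y), 70 high, 34 deep (x), open front (-x), about 210 g. Origin at the box centre; stands upright at first. Eye axis 18 above the origin, back face at x +17. Grip lug on top: 14 wide (y), x -17 to -1, z 35 to 81. Home: in the mid basket likewise, 3.5 play all round, origin 24 in front of its origin, level.
- dishes: Bystander, to be left alone: a sealed stack of three clear dishes, 90 diameter, 44 high (mm); origin at the centre of its underside.
- tipbox: Bystander, to be left alone: a closed blue pipette-tip box with a clear lid, 117 x 77 x 55 (mm); origin at the centre of its underside.
- beaker: Bystander, to be left alone: a glass beaker, 68 diameter, 90 high (mm); origin at the centre of its underside.
- media: Bystander, to be left alone: a glass media bottle with an orange cap, 76 diameter, 150 high (mm); origin at the centre of its underside.
- flask: Bystander, to be left alone: a clear culture flask lying flat, 90 x 75 x 34, with a blue cap (mm); origin at the centre of its underside.
- timer: Bystander, to be left alone: a small white bench timer, 65 x 65 x 16 (mm); origin at the centre of its underside.
- forceps: Bystander, to be left alone: steel forceps lying flat, 120 long, 14 wide, 4 thick (mm); origin at the centre of its underside.

How it is judged:
On the way, in this order (a step that is already met when the one before it is completed fails the run):
1. the large basket hangs on the rod, back at the stop, and is pressed against it with more than 5 N for 0.2 s (x of large in the frame of hook_seat between -0.0315 and -0.015 m and y of large in the frame of hook_seat between -0.006 and 0.006 m and z of large in the frame of hook_seat between -0.028 and -0.022 m and angle between large's own z axis and vertical below 0.1 rad and angle between the x axis of large and the x axis of hook_seat, either way round below 0.12 rad and contact force between large and stop above 5 N), for 0.2 s.
2. the mid basket is nested in the large one and pressed home with more than 5 N for 0.2 s, the large one backed by the stop (x of large in the frame of hook_seat between -0.0315 and -0.015 m and y of large in the frame of hook_seat between -0.006 and 0.006 m and z of large in the frame of hook_seat between -0.028 and -0.022 m and angle between each of large, mid's own z axis and vertical below 0.1 rad and angle between the x axis of large and the x axis of hook_seat, either way round below 0.12 rad and x of mid in the frame of large between -0.026 and -0.022 m and y of mid in the frame of large between -0.006 and 0.006 m and z of mid in the frame of large between -0.003 and 0.003 m and angle between the x axis of mid and the x axis of large, either way round below 0.12 rad and contact force between mid and large above 5 N and contact force between large and stop above 2.5 N), for 0.2 s.
3. the small basket is nested in the mid one and pressed home with more than 5 N for 0.2 s, the stack backed by the stop (x of large in the frame of hook_seat between -0.0315 and -0.015 m and y of large in the frame of hook_seat between -0.006 and 0.006 m and z of large in the frame of hook_seat between -0.028 and -0.022 m and angle between each of large, mid, small's own z axis and vertical below 0.1 rad and angle between the x axis of large and the x axis of hook_seat, either way round below 0.12 rad and x of mid in the frame of large between -0.026 and -0.022 m and y of mid in the frame of large between -0.006 and 0.006 m and z of mid in the frame of large between -0.003 and 0.003 m and angle between the x axis of mid and the x axis of large, either way round below 0.12 rad and x of small in the frame of mid between -0.026 and -0.022 m and y of small in the frame of mid between -0.006 and 0.006 m and z of small in the frame of mid between -0.003 and 0.003 m and angle between the x axis of small and the x axis of mid, either way round below 0.12 rad and contact force between small and mid above 5 N and contact force between large and stop above 2.5 N), for 0.2 s.
At the end, for the whole second after the job is handed in: The large basket hangs on the rod where the stop (0 to 12 mm out) lets it, mid in large and small in mid within 2 mm of full depth; each within 6 mm sideways and 3 mm in height of its place, upright to 0.1 rad, square to 0.12 rad; all released and at rest (x of large in the frame of hook_seat between -0.0315 and -0.015 m and y of large in the frame of hook_seat between -0.006 and 0.006 m and z of large in the frame of hook_seat between -0.028 and -0.022 m and angle between each of large, mid, small's own z axis and vertical below 0.1 rad and angle between the x axis of large and the x axis of hook_seat, either way round below 0.12 rad and x of mid in the frame of large between -0.026 and -0.022 m and y of mid in the frame of large between -0.006 and 0.006 m and z of mid in the frame of large between -0.003 and 0.003 m and angle between the x axis of mid and the x axis of large, either way round below 0.12 rad and x of small in the frame of mid between -0.026 and -0.022 m and y of small in the frame of mid between -0.006 and 0.006 m and z of small in the frame of mid between -0.003 and 0.003 m and angle between the x axis of small and the x axis of mid, either way round below 0.12 rad and linear speed of each of large, mid, small below 0.02 m/s); the robot touches nothing.
It fails at once if the large basket pressed or knocked against the stop with more than 20 N (contact force between large and stop above 20 N).
It fails at once if the mid basket pressed or knocked against the large one with more than 20 N (contact force between mid and large above 20 N).
It fails at once if the small basket pressed or knocked against the mid one with more than 20 N (contact force between small and mid above 20 N).
It fails at once if a bystander is moved more than 30 mm (distance of any of dishes, tipbox, beaker, media, flask, timer, forceps from where it was at the start of the episode above 0.03 m).
It also fails if it takes over 72 s, if anything falls off the work surface, if the arm or the gripper's body presses on something with over 40 N, if the wrist force passes 120 N, or if a joint passes its speed limit or range.

ROBOT

A 6-joint arm with a two-finger parallel gripper is mounted at the origin on the work surface. World frame = base frame: x ahead of the robot, y to its left, z up, the work surface at z = 0. Lengths are in m, angles in rad, forces in N, time in s.
With the tool pointing down it reaches from about 0.4 to 0.825 m from the base axis. Payload 7 kg.
Tool frame: the origin (TCP) lies between the finger pads; the fingertips stand 8 mm ahead of it and the grasp point (between the pads) lies 11 mm behind it; z points along the fingers, y is the line along which they close (so a half turn about z gives the same grasp; the last joint's range is limited). The gripper opens to 85 mm and grips with 20 to 120 N. Pads are 22 mm wide; open, the fingers measure 114 mm over their backs; the gripper's body (76 mm by 85 mm) begins 54 mm behind the grasp point. The pads swing forward as they close: fully open they stand 13 mm farther back than shut.
Start: joints at [1.561, 0.359, 0.012, 0, -1.224, -0.288], TCP at [0.198, 0.645, 0.239] pointing down, gripper open.
Joint ranges: [-3.07, 3.07], [-1.43, 2.12], [-1.02, 1.25], [-3.03, 1.67], [-3.05, -0], [-3.03, 3.03]. Speed limits (rad/s): [2.39, 2.39, 3.01, 3.14, 3.14, 3.14].

INTERFACE

Orientations are given as a unit quaternion [w, x, y, z].
In Python, from rig import * gives the robot as it stands. The module is installed in compiled form; this text tells all that it offers.
- The arm moves only by the shell command python3 -m creep 'ROWS'. ROWS is JSON, a list of rows, each an object with "hand": the finger opening in cm, from 0 to 8.54; "translation": the shift along the tool's x, y, z in cm, a list of three; "yaw": the turn about the tool's z in rad. In form: [{"hand": hand, "translation": [x, y, z], "yaw": yaw}, ...]. A call has 1 to 8 rows; each row shifts and turns the commanded pose from where the row before left it, along the tool's axes as they then stand; what a row does not reach is not made up. A row lasts 1/8 s, in which the tool goes at most 62.5 mm and 10.7 degrees, less where a joint would pass 70% of its speed; a pose out of reach is approached as far as the arm can. A call with a gripper value outside its range is refused whole. The fingers move at their own pace and stop on an object; the grip force is fixed at half the most. Time passes only in rows, so rows that do not move let the fingers close. It gives the time, the measured TCP pose, the force, the opening and the grip force at its end, in the units of the state.
- sense(): the state, without advancing time (a new reading comes with each control period).
- get_image(name): name is "scene" or "side" or "wrist"; returns a dict with "color" (400x640x3 uint8, red, green, blue), "range_z" (400x640 float32, m along the optical axis (not along the pixel's ray), 0 where there is no reading), "fovy" (degrees; the focal length in pixels is half the picture's height over the tangent of half this angle, whatever the lens; pixels are square), "cx", "cy" (the principal point, pixels), "k1" (the pictures are not rectified: a ray, as slopes to the right and down, at radius r is drawn at 1 + k1 r^2 times it, then the intrinsics apply), "camera_from_world" (4x4, takes a point from world to camera coordinates). Camera axes: x right, y down, z forward; pixel columns grow to the right and rows downward; lengths in m; the calibration is good to about 2 mm. A picture is of the moment at which its call begins.
- close_job(): hands the job in; it is judged then, once.
The state is a dict: "t": time; "qpos": joint angles; "qvel": joint speeds; "tau": joint torques, N m; "tcp_pos": TCP position; "tcp_rot": TCP orientation; "contact_force": force on the tool from outside, world axes, zero at the start; "moment": the same for the moment, N m; "width": opening from 0.0 (shut) to 1.0 (fully open); "grasp_force": force on a finger pad.
Only numpy, scipy, OpenCV 4.12 (cv2) and the standard library are available. Lean on these libraries where they do the work, as an engineer would, in place of code of your own. Each camera call takes 0.05 s, during which the arm holds its last target. There are 200 camera calls.

## Working session

There is one attempt and no reset: what is moved stays moved. The work goes in short steps, Python scripts to look and compute and a shell command to move; the robot and the scene stay as the last step left them, time stands still between calls to the robot, and variables do not carry over. Pictures are saved under pics/ and viewed, at most 10 in all, crops included, and the job is handed in when it is done.

```bash
mkdir -p pics; cat > h.py <<'E'
from rig import *
import numpy as np, cv2
def cloud(im):
    H,W=im["range_z"].shape; f=H/2/np.tan(np.radians(im["fovy"])/2)
    K=np.array([[f,0,im["cx"]],[0,f,im["cy"]],[0,0,1]])
    v,u=np.mgrid[0:H,0:W].astype(np.float64)
    p=cv2.undistortPoints(np.stack([u,v],-1).reshape(-1,1,2),K,np.array([im["k1"],0,0,0,0.])).reshape(H,W,2)
    z=im["range_z"]; c=np.dstack([p[...,0]*z,p[...,1]*z,z]).reshape(-1,3)
    T=np.linalg.inv(im["camera_from_world"]); w=c@T[:3,:3].T+T[:3,3]
    w[z.reshape(-1)<=0]=np.nan
    return w.reshape(H,W,3)
def save(im,n): cv2.imwrite("pics/%s.png"%n,im["color"][...,::-1])
E
python3 - <<'E'
from h import *
s=sense(); print({k:np.round(v,3) for k,v in s.items()})
for n in("scene","side","wrist"):
    im=get_image(n); save(im,n+"0"); np.save("/tmp/%s.npy"%n,im,allow_pickle=True)
    T=np.linalg.inv(im["camera_from_world"]); print(n,im["fovy"],im["k1"],T[:3,3].round(3),T[:3,2].round(3), np.nanmean(im["range_z"]>0))
E
```

```text
{'t': np.float64(0.0), 'qpos': array([ 1.561,  0.359,  0.011, -0.   , -1.224, -0.288]), 'qvel': array([-0.   , -0.001,  0.001, -0.002,  0.001,  0.001]), 'tau': array([-0.0000e+00, -5.8332e+01,  2.9343e+01,  6.9370e+00, -6.0000e-03,
        0.0000e+00]), 'tcp_pos': array([0.198, 0.645, 0.238]), 'tcp_rot': array([ 0.001,  0.989, -0.148, -0.   ]), 'contact_force': array([-0.65 , -0.884, -0.077]), 'moment': array([0.01 , 0.013, 0.019]), 'grasp_force': np.float64(0.0), 'width': np.float64(1.002)}
scene 43.25053098730399 -0.012845027221084304 [1.377 0.384 0.975] [-0.639 -0.334 -0.693] 0.995953125
side 42.83593777646115 -0.10023989796580156 [ 0.37  -0.88   1.089] [ 0.191  0.645 -0.74 ] 0.9960078125
wrist 70.01142828668432 -0.009233698308260459 [0.261 0.625 0.372] [-0.252  0.074 -0.965] 0.994578125
```

View pics/scene0.png

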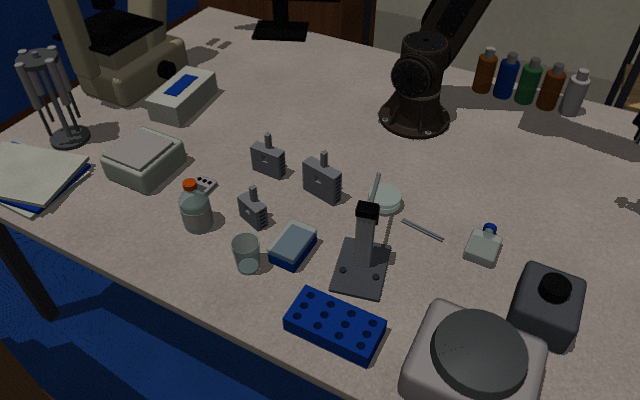

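View pics/side0.png

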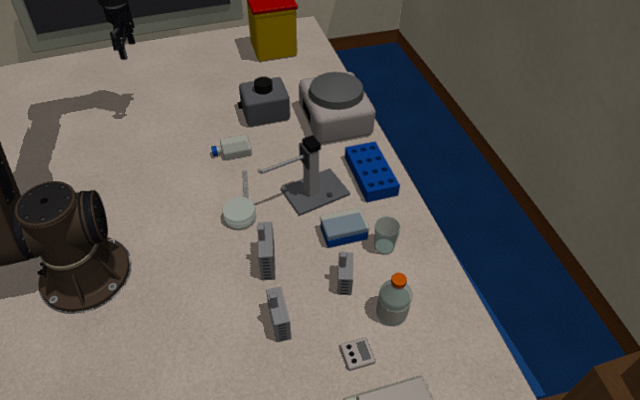

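Scene: baskets at px (268,158), (322,178) and (252,210), stand post at (365,235), with the rod running to (377,178). The side view shows the same baskets at (266,250), (278,313) and (345,272). Next I locate them from the depth points.

```bash
python3 - <<'E'
from h import *
C={n:cloud(np.load("/tmp/%s.npy"%n,allow_pickle=True).item()) for n in("scene","side")}
col={n:np.load("/tmp/%s.npy"%n,allow_pickle=True).item()["color"].astype(int) for n in C}
B={"scene":{"A":(235,125,295,185),"B":(295,145,348,210),"C":(232,180,272,232),"stand":(330,165,400,300)},
"side":{"A":(262,280,298,345),"B":(252,215,280,285),"C":(330,245,360,300),"stand":(250,130,355,215)}}
for k in("A","B","C"):
    P=[]
    for n in B:
        x0,y0,x1,y1=B[n][k]; p=C[n][y0:y1,x0:x1].reshape(-1,3)
        p=p[np.isfinite(p[:,0])&(p[:,2]>0.015)]
        top=np.percentile(p[:,2],99)
        # body & lug
        lug=p[p[:,2]>top-0.035]; body=p[p[:,2]<top-0.05]
        print(k,n,len(p),"top",top.round(4),"lug",len(lug),np.median(lug,0).round(4),lug.min(0).round(3),lug.max(0).round(3))
        P.append(p)
    p=np.vstack(P); top=np.percentile(p[:,2],99.5); b=p[(p[:,2]<top-0.05)]
    b=b[np.linalg.norm(b[:,:2]-np.median(b[:,:2],0),axis=1)<0.075]
    r=cv2.minAreaRect((b[:,:2]*1000).astype(np.float32)); print("  body rect",np.round(r[0],1),np.round(r[1],1),round(r[2],1))
    lu=p[(p[:,2]>top-0.035)];r=cv2.minAreaRect((lu[:,:2]*1000).astype(np.float32)); print("  lug rect",np.round(r[0],1),np.round(r[1],1),round(r[2],1))
for n in B:
    x0,y0,x1,y1=B[n]["stand"]; p=C[n][y0:y1,x0:x1].reshape(-1,3); p=p[np.isfinite(p[:,0])]
    for lo,hi in((0.008,0.016),(0.14,0.158),(0.158,0.17),(0.17,0.19),(0.19,0.25)):
        q=p[(p[:,2]>lo)&(p[:,2]<hi)]
        if len(q)>4:
            r=cv2.minAreaRect((q[:,:2]*1000).astype(np.float32)); print(n,lo,len(q),np.round(r[0],1),np.round(r[1],1),round(r[2],1),q.min(0).round(3),q.max(0).round(3))
E
```

```text
A scene 965 top 0.1312 lug 83 [ 0.4551 -0.2755  0.1184] [ 0.443 -0.286  0.097] [ 0.462 -0.27   0.135]
A side 829 top 0.132 lug 98 [ 0.4501 -0.2855  0.1226] [ 0.442 -0.289  0.097] [ 0.459 -0.272  0.135]
  body rect [ 460.4 -279.7] [103.6  42.3] 88.4
  lug rect [ 452.1 -279.1] [19.5 18.7] 3.5
B scene 1337 top 0.1452 lug 100 [ 0.4685 -0.0923  0.1314] [ 0.453 -0.104  0.111] [ 0.475 -0.086  0.15 ]
B side 884 top 0.1462 lug 87 [ 0.4633 -0.1014  0.1377] [ 0.456 -0.106  0.112] [ 0.472 -0.089  0.149]
  body rect [473.2 -97.9] [117.3  41.5] 79.3
  lug rect [463.2 -96.5] [18.7 21.9] 82.4
C scene 786 top 0.117 lug 97 [ 0.642  -0.2019  0.1032] [ 0.631 -0.213  0.082] [ 0.649 -0.196  0.118]
C side 592 top 0.1162 lug 86 [ 0.6343 -0.2113  0.1074] [ 0.626 -0.216  0.083] [ 0.644 -0.199  0.122]
  body rect [ 645.1 -209.8] [88.6 39. ] 70.6
  lug rect [ 637.6 -206.3] [18.7 19.2] 70.3
scene 0.008 2276 [602.   64.1] [313.  185.9] 13.3 [ 0.428 -0.056  0.008] [0.756 0.187 0.016]
scene 0.14 120 [592.3 107.2] [147.4  38.5] 3.6 [0.52  0.083 0.14 ] [0.666 0.13  0.158]
scene 0.158 201 [578.9 101.5] [176.5  41.3] 7.8 [0.493 0.07  0.158] [0.668 0.13  0.17 ]
scene 0.17 116 [582.3 103.6] [176.2  43.4] 6.3 [0.497 0.072 0.17 ] [0.672 0.134 0.19 ]
scene 0.19 320 [645.7 108.4] [43.4 46.7] 13.5 [0.619 0.083 0.19 ] [0.671 0.134 0.207]
side 0.008 1355 [670.5 169.6] [281.2 337.3] 87.7 [0.507 0.031 0.008] [0.845 0.317 0.016]
side 0.14 83 [608.9 100.7] [ 44.7 114.9] 86.4 [0.55  0.077 0.14 ] [0.666 0.122 0.158]
side 0.158 245 [580.5  82.4] [167.6  47.1] 20.3 [0.495 0.065 0.158] [0.666 0.123 0.17 ]
side 0.17 123 [579.9  98.6] [172.5  49.8] 3.5 [0.495 0.069 0.17 ] [0.667 0.126 0.19 ]
side 0.19 202 [645.2 104.8] [42.7 49.7] 14.8 [0.619 0.076 0.19 ] [0.67  0.132 0.208]
```

```bash
python3 - <<'E'
import cv2
a=cv2.imread("pics/scene0.png")[120:300,230:410]; b=cv2.imread("pics/side0.png")[125:345,215:395]
a=cv2.resize(a,(400,400),interpolation=3); b=cv2.resize(b,(400,489),interpolation=3)[:400]
cv2.imwrite("pics/crop0.png",cv2.hconcat([a,b]))
E
```

```text
(no output)
```

View pics/crop0.png

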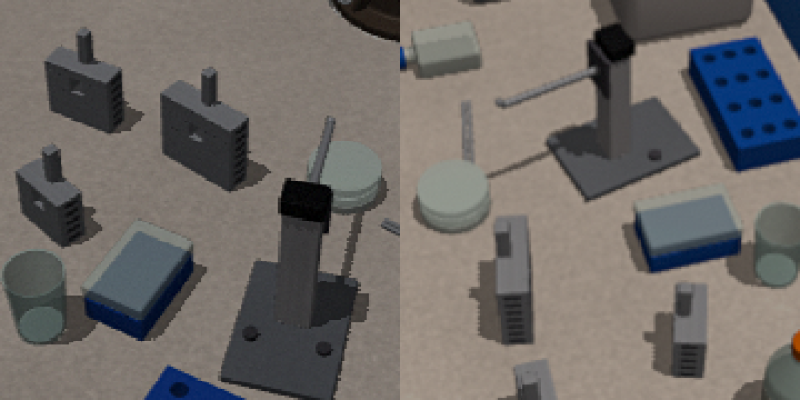

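Large is at (0.473,-0.098), mid at (0.460,-0.280) and small at (0.645,-0.210), all with their backs towards +x. I'll fit the rod and work out the approach.

```bash
cat >> h.py <<'E'
from scipy.spatial.transform import Rotation as R
def rot(s=None):
    q=(s or sense())["tcp_rot"]; return R.from_quat(np.r_[q[1:],q[0]]).as_matrix()
def go(target,ang):
    "tool-axis shift (cm) to target, and yaw (rad) to have tool x at world angle ang (deg)"
    s=sense(); M=rot(s); d=M.T@(np.array(target)-s["tcp_pos"])*100
    a=np.degrees(np.arctan2(M[1,0],M[0,0])); print("t",s["t"].round(2),"tcp",s["tcp_pos"].round(4),"x-angle",a.round(2),"tilt",(M[:,2]*1000).round(1),"shift cm",d.round(2),"yaw",np.radians(a-ang).round(4))
E
python3 - <<'E'
from h import *
C={n:cloud(np.load("/tmp/%s.npy"%n,allow_pickle=True).item()) for n in("scene","side")}
B={"scene":(330,165,400,300),"side":(250,130,355,215)}
for n,(x0,y0,x1,y1) in B.items():
    p=C[n][y0:y1,x0:x1].reshape(-1,3); p=p[np.isfinite(p[:,0])]
    q=p[(p[:,2]>.145)&(p[:,2]<.185)&(p[:,0]<.61)]
    m=q[(q[:,0]>.515)&(q[:,0]<.6)]
    for _ in range(3):
        c=m.mean(0); u=np.linalg.svd(m-c)[2][0]; u*=np.sign(u[0]); d=np.linalg.norm(np.cross(m-c,u),axis=1); m=m[d<.007]
    print(n,len(m),"c",c.round(4),"u",u.round(3),"ang",np.degrees(np.arctan2(u[1],u[0])).round(2),"rms",d.std().round(4))
    print(q[np.argsort(q[:,0])][:4].round(4))
    h=p[p[:,2]>.197]; hh=(h-c)@np.c_[u[:2]/np.linalg.norm(u[:2]),[-u[1],u[0]]].T[:, :].T if 0 else (h[:,:2]-c[:2])@np.array([[u[0],-u[1]],[u[1],u[0]]])
    print(" head along/across",np.percentile(hh,[2,98],axis=0).round(4), "c along ref", c[:2].round(4))
    hb=p[(p[:,2]<.05)&(p[:,2]>.009)]
go([.40,-.083,.26],-10.7)
E
```

```text
scene 97 c [0.5561 0.0875 0.164 ] u [ 0.973  0.229 -0.005] ang 13.24 rms 0.0014
[[0.4932 0.0767 0.1633]
 [0.4937 0.0738 0.1689]
 [0.4942 0.0768 0.1673]
 [0.4971 0.0724 0.171 ]]
 head along/across [[ 0.079  -0.0229]
 [ 0.1129  0.0213]] c along ref [0.5561 0.0875]
side 119 c [0.5562 0.0838 0.1632] u [0.976 0.219 0.006] ang 12.64 rms 0.0015
[[0.4949 0.072  0.1661]
 [0.4951 0.0713 0.1704]
 [0.4961 0.0762 0.1691]
 [0.4969 0.0696 0.1642]]
 head along/across [[ 0.0778 -0.021 ]
 [ 0.1105  0.0224]] c along ref [0.5562 0.0838]Traceback (most recent call last):
  File "<stdin>", line 15, in <module>
  File "h.py", line 19, in go
    a=np.degrees(np.arctan2(M[1,0],M[0,0])); print("t",s["t"].round(2),"tcp",s["tcp_pos"].round(4),"x-angle",a.round(2),"tilt",(M[:,2]*1000).round(1),"shift cm",d.round(2),"yaw",np.radians(a-ang).round(4))
                                                       ^^^^^^^^^^^^
AttributeError: 'float' object has no attribute 'round'
```

```bash
sed -i 's/a=np.degrees(np.arctan2(M\[1,0\],M\[0,0\]))/a=np.degrees(np.arctan2(M[1,0],M[0,0])); s["t"]=np.float64(s["t"]); a=np.float64(a)/' h.py; python3 -c "
from h import *
go([.40,-.083,.26],-10.7)"
```

```text
t 0.15 tcp [0.198  0.6449 0.2386] x-angle -17.06 tilt [-2.0e-01 -1.3e+00 -1.0e+03] shift cm [40.68 63.66 -2.05] yaw -0.1111
```

```bash
R='{"hand":8.5,"translation":[4,3.7,-0.2],"yaw":-0.014}'
python3 -m creep '[{"hand":8.5,"translation":[4,3.7,-0.2],"yaw":0},{"hand":8.5,"translation":[4,3.7,-0.2],"yaw":0},{"hand":8.5,"translation":[4,3.7,-0.2],"yaw":0},{"hand":8.5,"translation":[4,3.7,-0.2],"yaw":0},{"hand":8.5,"translation":[4,3.7,-0.2],"yaw":0},{"hand":8.5,"translation":[4,3.7,-0.2],"yaw":0},{"hand":8.5,"translation":[4,3.7,-0.2],"yaw":0},{"hand":8.5,"translation":[4,3.7,-0.2],"yaw":0}]'
python3 -c "
from h import *
go([.42,-.088,.26],-10.7)"
```

```text
t: 1.15
tcp_pos: [0.4176, 0.2667, 0.2554]
tcp_rot: [-0.0, 0.989, -0.148, 0.0]
contact_force: [1.0, -0.2, 0.2]
width: 0.992
grasp_force: 0.0
t 1.15 tcp [0.4176 0.2667 0.2554] x-angle -17.04 tilt [ 1.e-01  2.e-01 -1.e+03] shift cm [10.62 33.85 -0.46] yaw -0.1106
```

```bash
python3 -m creep '[{"hand":8.5,"translation":[1.6,5,0],"yaw":0},{"hand":8.5,"translation":[1.6,5,0],"yaw":0},{"hand":8.5,"translation":[1.6,5,0],"yaw":0},{"hand":8.5,"translation":[1.6,5,0],"yaw":0},{"hand":8.5,"translation":[1.6,5,0],"yaw":0},{"hand":8.5,"translation":[1.6,5,0],"yaw":0},{"hand":8.5,"translation":[1,3.8,-0.4],"yaw":-0.11},{"hand":8.5,"translation":[0,0,0],"yaw":0}]'
python3 - <<'E'
from h import *
im=get_image("wrist"); save(im,"w1"); np.save("/tmp/w1.npy",im,allow_pickle=True)
go([.464,-.096,.26],-10.7)
E
```

```text
t: 2.15
tcp_pos: [0.4188, -0.0879, 0.2593]
tcp_rot: [0.0, 0.995, -0.095, -0.0]
contact_force: [-0.4, 0.4, -0.3]
width: 0.995
grasp_force: 0.0
t 2.2 tcp [ 0.4189 -0.0868  0.2592] x-angle -10.96 tilt [-1.e-01  1.e-01 -1.e+03] shift cm [ 4.6   0.04 -0.08] yaw -0.0046
```

View pics/w1.png

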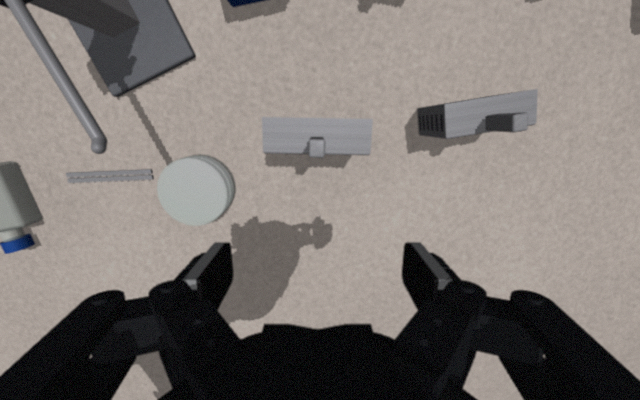

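Wrist view: large basket top at px (263–372,117–157) with its lug at (317,147). Mid is on the right at (478,113), and the rod is upper left with its tip at (98,145). I'll measure them by ray casting.

```bash
cat >> h.py <<'E'
def ray(im,uv,z):
    "cast pixels onto the plane z"
    H,W=im["range_z"].shape; f=H/2/np.tan(np.radians(im["fovy"])/2)
    K=np.array([[f,0,im["cx"]],[0,f,im["cy"]],[0,0,1]])
    p=cv2.undistortPoints(np.array(uv,float).reshape(-1,1,2),K,np.array([im["k1"],0,0,0,0.])).reshape(-1,2)
    T=np.linalg.inv(im["camera_from_world"]); d=np.c_[p,np.ones(len(p))]@T[:3,:3].T; o=T[:3,3]
    return o+d*((z-o[2])/d[:,2])[:,None]
def rect(q):
    r=cv2.minAreaRect((q[:,:2]*1000).astype(np.float32)); return np.round(r[0],1),np.round(r[1],1),round(r[2],1)
def top(im,box,z):
    "rectangle of the surface at height z seen within the box (depth mask, rays cast on the plane)"
    x0,y0,x1,y1=box; w=cloud(im); m=np.zeros(w.shape[:2],np.uint8)
    m[y0:y1,x0:x1]=(np.abs(w[y0:y1,x0:x1,2]-z)<.006)
    m=cv2.morphologyEx(m,cv2.MORPH_OPEN,np.ones((2,2)))
    v,u=np.nonzero(m); return (len(u),)+rect(ray(im,np.c_[u,v],z))
E
python3 - <<'E'
from h import *
im=np.load("/tmp/w1.npy",allow_pickle=True).item(); w=cloud(im)
print("large body",top(im,(250,100,385,170),.100)); print("large lug",top(im,(300,130,340,165),.146))
print("mid body",top(im,(405,80,550,145),.085)); print("mid lug",top(im,(480,100,540,140),.1310))
print(np.nanmedian(w[143:152,312:322].reshape(-1,3),0),np.nanmedian(w[120:135,280:360,2]))
# rod: centre line from rows 40..120
g=w[...,2]; pts=[]
for r in range(30,125,5):
    c=np.nonzero((np.abs(g[r,:110]-.165)<.012))[0]
    if len(c): pts.append(((c[0]+c[-1])/2,r))
q=ray(im,pts,.160)[:,:2]; vx,vy,x0,y0=cv2.fitLine(q.astype(np.float32),cv2.DIST_HUBER,0,.01,.01).ravel()
a=np.degrees(np.arctan(vy/vx)); print("rod ang",a,"y at x=.556",y0+(.556-x0)*vy/vx, q[[0,-1]].round(4))
print("tip",ray(im,[(98,145)],.171),np.nanmedian(w[140:150,93:103].reshape(-1,3),0))
E
```

```text
large body (3659, array([ 468.4, -100. ]), array([110. ,  35.7]), 78.0)
large lug (307, array([461. , -98.2]), array([13.8, 15.3]), 79.1)
mid body (2704, array([ 456.1, -280.4]), array([97.6, 36. ]), 88.7)
mid lug (324, array([ 448.6, -279.1]), array([15.2, 16.3]), 90.0)
[ 0.46279564 -0.0973618   0.1455822 ] 0.09958770628370178
rod ang 12.817909 y at x=.556 0.085069016 [[0.5877 0.0921]
 [0.5194 0.0769]]
tip [[0.49852344 0.06736807 0.171     ]] [0.49910106 0.0698653  0.16831543]
```

```bash
python3 -m creep '[{"hand":5,"translation":[4.3,0.33,0],"yaw":0.009},{"hand":5,"translation":[0,0,4],"yaw":0},{"hand":5,"translation":[0,0,4],"yaw":0},{"hand":5,"translation":[0,0,3],"yaw":0},{"hand":5,"translation":[0,0,1.6],"yaw":0},{"hand":5,"translation":[0,0,1],"yaw":0},{"hand":5,"translation":[0,0,0.1],"yaw":0},{"hand":5,"translation":[0,0,0],"yaw":0}]'
python3 - <<'E'
from h import *
im=get_image("wrist"); save(im,"w2"); go([.4605,-.0982,.122],-11.5)
E
```

```text
t: 3.2
tcp_pos: [0.4614, -0.0968, 0.1229]
tcp_rot: [-0.0, 0.995, -0.098, 0.0]
contact_force: [0.3, 0.7, 1.0]
width: 0.583
grasp_force: 0.0
t 3.25 tcp [ 0.4615 -0.0969  0.123 ] x-angle -11.26 tilt [ 1.3e+00  1.0e-01 -1.0e+03] shift cm [-0.07  0.15  0.1 ] yaw 0.0042
```

View pics/w2.png

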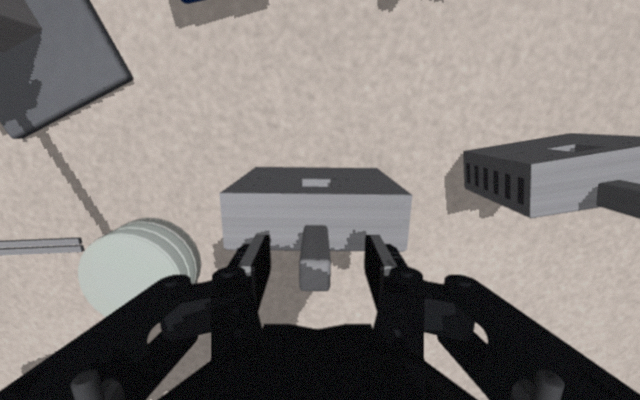

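The lug (px 315,258) sits centred between the open pads, so I'm closing the gripper.

```bash
python3 -m creep '[{"hand":0,"translation":[-0.05,0.1,0.1],"yaw":0.004},{"hand":0,"translation":[0,0,0],"yaw":0},{"hand":0,"translation":[0,0,0],"yaw":0},{"hand":0,"translation":[0,0,0],"yaw":0},{"hand":0,"translation":[0,0,0],"yaw":0}]'
python3 -c "
from h import *
go([.4605,-.0982,.122],-11.5)"
python3 -m creep '[{"hand":0,"translation":[0,0,-0.5],"yaw":0},{"hand":0,"translation":[0,0,-1],"yaw":0},{"hand":0,"translation":[0,0,-2],"yaw":0},{"hand":0,"translation":[0,0,-4],"yaw":0},{"hand":0,"translation":[0,0,-4],"yaw":0},{"hand":0,"translation":[0,0,-2],"yaw":0},{"hand":0,"translation":[0,0,0],"yaw":0}]'
python3 - <<'E'
from h import *
u=np.array([np.cos(np.radians(13)),np.sin(np.radians(13)),0]); hs=np.array([.556,.0855,0])+.0742*u; print(hs)
for d in(.20,.13,.095): go(hs-u*(d+.026)+[0,0,.219],13)
im=get_image("wrist"); save(im,"w3")
E
```

```text
t: 3.88
tcp_pos: [0.4602, -0.098, 0.1213]
tcp_rot: [-0.0, 0.995, -0.1, -0.0]
contact_force: [-0.8, 0.3, 0.0]
width: 0.149
grasp_force: 60.2
t 3.88 tcp [ 0.4602 -0.098   0.1213] x-angle -11.51 tilt [-1.e-01  0.e+00 -1.e+03] shift cm [ 0.04  0.02 -0.07] yaw -0.0002
t: 4.75
tcp_pos: [0.461, -0.0979, 0.2582]
tcp_rot: [-0.0, 0.995, -0.1, 0.002]
contact_force: [-0.5, -0.0, -3.5]
width: 0.153
grasp_force: 59.9
[0.62829826 0.10219137 0.        ]
t 4.75 tcp [ 0.461  -0.0979  0.2582] x-angle -11.5 tilt [ 3.8e+00  6.0e-01 -1.0e+03] shift cm [ -8.17 -13.57   3.91] yaw -0.4277
t 4.75 tcp [ 0.461  -0.0979  0.2582] x-angle -11.5 tilt [ 3.8e+00  6.0e-01 -1.0e+03] shift cm [ -1.81 -16.47   3.93] yaw -0.4277
t 4.75 tcp [ 0.461  -0.0979  0.2582] x-angle -11.5 tilt [ 3.8e+00  6.0e-01 -1.0e+03] shift cm [  1.38 -17.92   3.95] yaw -0.4277
```

```bash
python3 -m creep '[{"hand":0,"translation":[-2.7,0,0],"yaw":0},{"hand":0,"translation":[-2.7,-1.8,0],"yaw":0},{"hand":0,"translation":[0,-4,0],"yaw":0},{"hand":0,"translation":[0,-4,0],"yaw":0},{"hand":0,"translation":[0,-4,0],"yaw":0},{"hand":0,"translation":[0,-1,0],"yaw":-0.143},{"hand":0,"translation":[0,0,0],"yaw":-0.143},{"hand":0,"translation":[0,0,0],"yaw":-0.142}]'
python3 -m creep '[{"hand":0,"translation":[0,0,2],"yaw":0},{"hand":0,"translation":[0,0,1.5],"yaw":0},{"hand":0,"translation":[0,0,0],"yaw":0}]'
python3 - <<'E'
from h import *
u=np.array([np.cos(np.radians(13)),np.sin(np.radians(13)),0]); hs=np.array([.556,.0855,0])+.0742*u
for d in(.17,.095): go(hs-u*(d+.0255)+[0,0,.2183],13)
for n in("wrist","side","scene"):
    im=get_image(n); save(im,n+"4"); np.save("/tmp/%s4.npy"%n,im,allow_pickle=True)
a=cv2.imread("pics/side4.png")[110:250,190:350]; b=cv2.imread("pics/wrist4.png")
cv2.imwrite("pics/c4.png",cv2.hconcat([cv2.resize(a,(457,400),interpolation=3),b[:,150:490]]))
E
```

```text
t: 5.8
tcp_pos: [0.436, 0.0578, 0.2546]
tcp_rot: [0.0, 0.993, 0.116, -0.001]
contact_force: [-1.0, -0.4, -3.6]
width: 0.151
grasp_force: 59.9
t: 6.18
tcp_pos: [0.4357, 0.0572, 0.2195]
tcp_rot: [0.001, 0.994, 0.113, -0.002]
contact_force: [0.5, 0.5, -4.0]
width: 0.153
grasp_force: 59.8
t 6.18 tcp [0.4357 0.0572 0.2195] x-angle 13.0 tilt [   -3.6    -1.9 -1000. ] shift cm [ 0.23 -0.05  0.12] yaw -0.0001
t 6.18 tcp [0.4357 0.0572 0.2195] x-angle 13.0 tilt [   -3.6    -1.9 -1000. ] shift cm [ 7.73 -0.05  0.09] yaw -0.0001
```

View pics/c4.png

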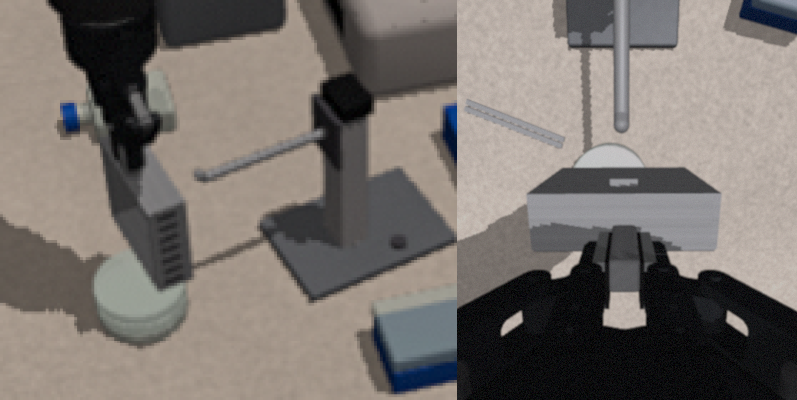

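Large basket is held square, with the rod in front of it (wrist px 314, vertical) and the eye hole at px 317. I'll check the lateral offset in the tool frame.

```bash
python3 - <<'E'
from h import *
im=np.load("/tmp/wrist4.npy",allow_pickle=True).item(); w=cloud(im); s=sense(); M=rot(s); tl=lambda p:(p-s["tcp_pos"])@M
pts=[]
for r in range(5,115,5):
    c=np.nonzero(np.abs(w[r,270:360,2]-.163)<.012)[0]+270
    if len(c): pts.append(((c[0]+c[-1])/2,r))
q=tl(ray(im,pts,.160))*1000; f=np.polyfit(q[:,0],q[:,1],1); print("rod tool x range",q[[0,-1],0].round(0),"y=",f[1].round(2),"+",f[0].round(4),"x ; z",np.nanmedian([w[int(r),int(c),2] for c,r in pts]))
print("rod y at lug x+26..90:",np.polyval(f,[60,130]).round(2))
t=w[...,2]; v,u=np.nonzero(np.abs(t-.2426)<.005); k=(u>290)&(u<345)&(v>215)&(v<300); print(k.sum())
print("lug",rect(tl(ray(im,np.c_[u,v][k],.2426))) if k.sum()>5 else 0)
v,u=np.nonzero(np.abs(t-.1982)<.005); k=(u>210)&(u<440)&(v>180)&(v<260); print("body",rect(tl(ray(im,np.c_[u,v][k],.1982))))
g=im["color"].mean(2)[177:188,295:340]; v,u=np.nonzero(g>120); print("eye px",u.mean()+295,u.min()+295,u.max()+295)
tp=tl(ray(im,[(314,125)],.171))*1000; print("tip",tp)
E
```

```text
rod tool x range [131.  71.] y= -0.05 + 0.0003 x ; z 0.16431671346957116
rod y at lug x+26..90: [-0.03 -0.01]
1487
lug (array([-0.4,  1.6]), array([23.4, 22.7]), 0.1)
body (array([7.9, 1.2]), array([ 36.1, 109.4]), 0.0)
eye px 315.5357142857143 303 330
tip [[61.81421794 -0.34363491 50.66806472]]
```

```bash
python3 -m creep '[{"hand":0,"translation":[1.5,-0.1,0.1],"yaw":0},{"hand":0,"translation":[1,0,0],"yaw":0},{"hand":0,"translation":[0,0,0],"yaw":0}]'
python3 -m creep '[{"hand":0,"translation":[0.6,0,0],"yaw":0},{"hand":0,"translation":[0.6,0,0],"yaw":0},{"hand":0,"translation":[0.4,0,0],"yaw":0}]'
python3 -m creep '[{"hand":0,"translation":[0.6,0,0],"yaw":0},{"hand":0,"translation":[0.6,0,0],"yaw":0}]'
python3 -c "
from h import *
go([.5151,.0748,.2063],13)"
```

```text
t: 6.7
tcp_pos: [0.4619, 0.0647, 0.2202]
tcp_rot: [0.0, 0.994, 0.113, -0.0]
contact_force: [-1.7, 0.1, -3.0]
width: 0.154
grasp_force: 59.9
t: 7.08
tcp_pos: [0.4769, 0.0681, 0.2203]
tcp_rot: [0.0, 0.994, 0.113, 0.0]
contact_force: [0.1, -0.4, -3.3]
width: 0.156
grasp_force: 60.0
t: 7.32
tcp_pos: [0.4885, 0.0708, 0.2202]
tcp_rot: [0.0, 0.994, 0.113, -0.0]
contact_force: [-0.4, 0.1, -3.9]
width: 0.154
grasp_force: 60.0
t 7.32 tcp [0.4885 0.0708 0.2202] x-angle 13.02 tilt [-3.e-01 -1.e-01 -1.e+03] shift cm [2.69 0.21 1.39] yaw 0.0003
```

```bash
python3 -m creep '[{"hand":0,"translation":[0,0,0.12],"yaw":0},{"hand":0,"translation":[0.5,0,0],"yaw":0},{"hand":0,"translation":[0.6,0,0],"yaw":0}]'
python3 -m creep '[{"hand":0,"translation":[0.6,0,0],"yaw":0},{"hand":0,"translation":[0.6,0,0],"yaw":0},{"hand":0,"translation":[0.6,0,0],"yaw":0},{"hand":0,"translation":[0,0,0],"yaw":0}]'
python3 -c "
from h import *
go([.5151,.0748,.2063],13)"
```

```text
t: 7.7
tcp_pos: [0.4994, 0.0733, 0.2193]
tcp_rot: [-0.0, 0.994, 0.113, 0.0]
contact_force: [0.2, 0.7, -3.2]
width: 0.155
grasp_force: 59.9
t: 8.2
tcp_pos: [0.5169, 0.0774, 0.219]
tcp_rot: [0.0, 0.994, 0.113, -0.0]
contact_force: [-0.1, -0.1, -3.4]
width: 0.149
grasp_force: 59.9
t 8.2 tcp [0.5169 0.0774 0.219 ] x-angle 13.01 tilt [-1.e-01 -2.e-01 -1.e+03] shift cm [-0.24  0.21  1.27] yaw 0.0002
```

```bash
python3 -m creep '[{"hand":0,"translation":[0,0,0.5],"yaw":0},{"hand":0,"translation":[0,0,0.4],"yaw":0},{"hand":0,"translation":[0,0,0.1],"yaw":0}]'
python3 -m creep '[{"hand":0,"translation":[0,0,0.1],"yaw":0},{"hand":0,"translation":[0,0,0],"yaw":0}]'
python3 -m creep '[{"hand":0,"translation":[0,0,0.1],"yaw":0},{"hand":0,"translation":[0,0,0],"yaw":0}]'
```

```text
t: 8.57
tcp_pos: [0.5161, 0.0771, 0.2086]
tcp_rot: [0.0, 0.994, 0.113, -0.0]
contact_force: [0.4, 0.6, -3.2]
width: 0.154
grasp_force: 59.9
t: 8.82
tcp_pos: [0.5165, 0.0773, 0.2081]
tcp_rot: [0.0, 0.994, 0.113, 0.0]
contact_force: [0.0, 0.0, -3.0]
width: 0.152
grasp_force: 59.9
t: 9.07
tcp_pos: [0.5165, 0.0773, 0.2071]
tcp_rot: [0.0, 0.994, 0.113, -0.0]
contact_force: [0.3, 0.1, -2.8]
width: 0.152
grasp_force: 59.9
```

```bash
python3 -m creep '[{"hand":0,"translation":[0,0,0.1],"yaw":0},{"hand":0,"translation":[0,0,0],"yaw":0}]'
python3 -m creep '[{"hand":0,"translation":[0,0,0.05],"yaw":0},{"hand":0,"translation":[0,0,0],"yaw":0}]'
```

```text
t: 9.32
tcp_pos: [0.5166, 0.0773, 0.2061]
tcp_rot: [-0.0, 0.994, 0.113, 0.0]
contact_force: [-0.9, 0.2, -3.5]
width: 0.156
grasp_force: 59.9
t: 9.57
tcp_pos: [0.5166, 0.0773, 0.206]
tcp_rot: [0.0, 0.994, 0.113, 0.0]
contact_force: [-1.7, -0.1, 2.2]
width: 0.153
grasp_force: 60.5
```

```bash
python3 -m creep '[{"hand":0,"translation":[0.4,0,-0.03],"yaw":0},{"hand":0,"translation":[0.8,0,0],"yaw":0},{"hand":0,"translation":[0.8,0,0],"yaw":0},{"hand":0,"translation":[0.8,0,0],"yaw":0},{"hand":0,"translation":[0.8,0,0],"yaw":0},{"hand":0,"translation":[0.8,0,0],"yaw":0},{"hand":0,"translation":[0.8,0,0],"yaw":0},{"hand":0,"translation":[0.4,0,0],"yaw":0}]'
python3 -m creep '[{"hand":0,"translation":[0.4,0,0],"yaw":0},{"hand":0,"translation":[0.4,0,0],"yaw":0},{"hand":0,"translation":[0.2,0,0],"yaw":0},{"hand":0,"translation":[0,0,0],"yaw":0}]'
python3 -c "
from h import *
hs=np.array([.6283,.1022,.206]);u=np.array([.974,.225,0])
go(hs-u*.0255,13)"
```

```text
t: 10.58
tcp_pos: [0.5715, 0.0899, 0.206]
tcp_rot: [0.0, 0.994, 0.113, -0.0]
contact_force: [-5.4, 0.2, 5.1]
width: 0.156
grasp_force: 61.2
t: 11.08
tcp_pos: [0.5813, 0.0922, 0.206]
tcp_rot: [-0.0, 0.994, 0.113, 0.0]
contact_force: [-3.7, -1.7, 3.8]
width: 0.152
grasp_force: 61.0
t 11.08 tcp [0.5813 0.0922 0.206 ] x-angle 13.02 tilt [ 6.e-01  1.e-01 -1.e+03] shift cm [ 2.25  0.09 -0.  ] yaw 0.0003
```

```bash
python3 -m creep '[{"hand":0,"translation":[0,0,-0.05],"yaw":0},{"hand":0,"translation":[0.2,0,0],"yaw":0},{"hand":0,"translation":[0.2,0,0],"yaw":0},{"hand":0,"translation":[0.15,0,0],"yaw":0},{"hand":0,"translation":[0.1,0,0],"yaw":0},{"hand":0,"translation":[0,0,0],"yaw":0}]'
python3 -m creep '[{"hand":0,"translation":[0.05,0,0],"yaw":0},{"hand":0,"translation":[0.05,0,0],"yaw":0},{"hand":0,"translation":[0.05,0,0],"yaw":0}]'
python3 -m creep '[{"hand":0,"translation":[0.05,0,0],"yaw":0},{"hand":0,"translation":[0.05,0,0],"yaw":0},{"hand":0,"translation":[0.05,0,0],"yaw":0}]'
```

```text
t: 11.82
tcp_pos: [0.5872, 0.0937, 0.2061]
tcp_rot: [-0.0, 0.994, 0.113, -0.0]
contact_force: [-0.1, -0.1, -3.2]
width: 0.155
grasp_force: 60.1
t: 12.2
tcp_pos: [0.5886, 0.0939, 0.2064]
tcp_rot: [-0.0, 0.994, 0.113, 0.0]
contact_force: [-0.4, -0.3, -3.3]
width: 0.154
grasp_force: 60.0
t: 12.58
tcp_pos: [0.5901, 0.0943, 0.2064]
tcp_rot: [0.0, 0.994, 0.113, -0.0]
contact_force: [0.2, -0.5, -2.9]
width: 0.156
grasp_force: 60.0
```

```bash
cat > g.py <<'E'
from rig import *; import sys,numpy as np
s=sense(); f=s["contact_force"]; print(s["t"],np.round(s["tcp_pos"],4),np.round(f,1)); sys.exit(bool(np.hypot(f[0],f[1])>2.5))
E
python3 -m creep '[{"hand":0,"translation":[0.05,0,0],"yaw":0},{"hand":0,"translation":[0.05,0,0],"yaw":0}]' >/dev/null; python3 g.py && python3 -m creep '[{"hand":0,"translation":[0.05,0,0],"yaw":0},{"hand":0,"translation":[0.05,0,0],"yaw":0}]' >/dev/null && python3 g.py && python3 -m creep '[{"hand":0,"translation":[0.05,0,0],"yaw":0},{"hand":0,"translation":[0.05,0,0],"yaw":0}]' >/dev/null && python3 g.py && python3 -m creep '[{"hand":0,"translation":[0.05,0,0],"yaw":0},{"hand":0,"translation":[0.05,0,0],"yaw":0}]' >/dev/null && python3 g.py && python3 -m creep '[{"hand":0,"translation":[0.05,0,0],"yaw":0},{"hand":0,"translation":[0.05,0,0],"yaw":0}]' >/dev/null && python3 g.py && python3 -m creep '[{"hand":0,"translation":[0.05,0,0],"yaw":0},{"hand":0,"translation":[0.05,0,0],"yaw":0}]' >/dev/null && python3 g.py
```

```text
12.825 [0.5911 0.0945 0.2064] [ 0.9  0.1 -2.8]
13.075 [0.592  0.0947 0.2064] [ 0.   0.5 -3.3]
13.325 [0.593  0.095  0.2064] [-0.5 -0.1 -3.1]
13.575 [0.594  0.0952 0.2064] [-0.3 -0.2 -3. ]
13.825 [0.595  0.0954 0.2064] [ 0.   0.1 -4.1]
14.075 [0.5959 0.0956 0.2064] [-1.1 -0.3 -2.9]
```

```bash
python3 -m creep '[{"hand":0,"translation":[0.05,0,0],"yaw":0},{"hand":0,"translation":[0.05,0,0],"yaw":0}]' >/dev/null; python3 g.py && python3 -m creep '[{"hand":0,"translation":[0.05,0,0],"yaw":0},{"hand":0,"translation":[0.05,0,0],"yaw":0}]' >/dev/null && python3 g.py && python3 -m creep '[{"hand":0,"translation":[0.05,0,0],"yaw":0},{"hand":0,"translation":[0.05,0,0],"yaw":0}]' >/dev/null && python3 g.py && python3 -m creep '[{"hand":0,"translation":[0.05,0,0],"yaw":0},{"hand":0,"translation":[0.05,0,0],"yaw":0}]' >/dev/null && python3 g.py && python3 -m creep '[{"hand":0,"translation":[0.05,0,0],"yaw":0},{"hand":0,"translation":[0.05,0,0],"yaw":0}]' >/dev/null && python3 g.py && python3 -m creep '[{"hand":0,"translation":[0.05,0,0],"yaw":0},{"hand":0,"translation":[0.05,0,0],"yaw":0}]' >/dev/null && python3 g.py
```

```text
14.325 [0.5967 0.0958 0.2064] [-1.5 -0.7 -2. ]
14.575 [0.5969 0.0958 0.2062] [-7.4 -0.4  0.6]
```

```bash
python3 -m creep '[{"hand":0,"translation":[0.04,0,0],"yaw":0},{"hand":0,"translation":[0,0,0],"yaw":0}]'
```

```text
t: 14.82
tcp_pos: [0.5969, 0.0958, 0.2062]
tcp_rot: [0.0, 0.994, 0.113, -0.001]
contact_force: [-7.3, -0.7, 1.4]
width: 0.154
grasp_force: 60.5
```

```bash
python3 -m creep '[{"hand":0,"translation":[0.04,0,0],"yaw":0},{"hand":0,"translation":[0,0,0],"yaw":0}]'; python3 g.py;  python3 -m creep '[{"hand":0,"translation":[0,0,0],"yaw":0},{"hand":0,"translation":[0,0,0],"yaw":0},{"hand":0,"translation":[0,0,0],"yaw":0}]'
```

```text
t: 15.08
tcp_pos: [0.5969, 0.0958, 0.2062]
tcp_rot: [0.0, 0.994, 0.113, -0.002]
contact_force: [-7.9, -0.1, 2.5]
width: 0.154
grasp_force: 60.6
15.075 [0.5969 0.0958 0.2062] [-7.9 -0.1  2.5]
t: 15.45
tcp_pos: [0.597, 0.0957, 0.2062]
tcp_rot: [0.0, 0.994, 0.113, -0.002]
contact_force: [-9.6, -0.2, 1.8]
width: 0.156
grasp_force: 60.6
```

```bash
python3 -m creep '[{"hand":0,"translation":[0.06,0,0],"yaw":0},{"hand":0,"translation":[0,0,0],"yaw":0}]';  python3 -m creep '[{"hand":0,"translation":[0,0,0],"yaw":0},{"hand":0,"translation":[0,0,0],"yaw":0},{"hand":0,"translation":[0,0,0],"yaw":0}]'
```

```text
t: 15.7
tcp_pos: [0.597, 0.0958, 0.2062]
tcp_rot: [0.0, 0.994, 0.113, -0.002]
contact_force: [-11.3, -0.1, 3.3]
width: 0.154
grasp_force: 60.9
t: 16.08
tcp_pos: [0.597, 0.0958, 0.2062]
tcp_rot: [0.0, 0.994, 0.113, -0.002]
contact_force: [-10.5, 0.5, 3.5]
width: 0.158
grasp_force: 60.9
```

```bash
python3 -m creep '[{"hand":0,"translation":[-0.1,0,0],"yaw":0},{"hand":0,"translation":[-0.04,0,0],"yaw":0},{"hand":0,"translation":[0,0,0],"yaw":0}]';  python3 -m creep '[{"hand":3.5,"translation":[0,0,0],"yaw":0},{"hand":3.5,"translation":[0,0,0],"yaw":0},{"hand":3.5,"translation":[0,0,0],"yaw":0},{"hand":3.5,"translation":[0,0,0],"yaw":0}]'
python3 - <<'E'
from h import *
go([.4,-.2,.33],-1)
im=get_image("wrist"); save(im,"w5"); np.save("/tmp/w5.npy",im,allow_pickle=True)
E
```

```text
t: 16.45
tcp_pos: [0.5969, 0.0957, 0.2062]
tcp_rot: [0.0, 0.994, 0.113, -0.001]
contact_force: [-5.3, -0.1, -0.1]
width: 0.153
grasp_force: 60.3
t: 16.95
tcp_pos: [0.5981, 0.0961, 0.2066]
tcp_rot: [-0.0, 0.994, 0.113, 0.0]
contact_force: [0.7, -0.8, 0.4]
width: 0.408
grasp_force: 0.0
t 16.95 tcp [0.5981 0.0961 0.2066] x-angle 13.02 tilt [ 6.e-01  1.e-01 -1.e+03] shift cm [-25.97  24.39 -12.36] yaw 0.2447
```

View pics/w5.png

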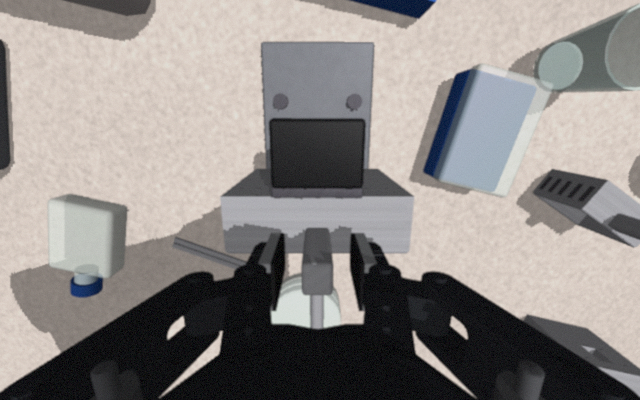

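Large hangs level and square against the stop, with its lug at px (317,262) free between the pads. On to the mid basket.

```bash
python3 -m creep '[{"hand":3.5,"translation":[0,0,-1],"yaw":0},{"hand":3.5,"translation":[0,0,-3],"yaw":0},{"hand":3.5,"translation":[0,0,-4],"yaw":0},{"hand":4,"translation":[-2.9,4.1,-1],"yaw":0},{"hand":5,"translation":[-2.9,4.15,0],"yaw":0},{"hand":5,"translation":[-2.9,4.15,0],"yaw":0},{"hand":5,"translation":[-2.9,4.15,0],"yaw":0},{"hand":5,"translation":[-2.9,4.15,0],"yaw":0}]'
python3 -m creep '[{"hand":5,"translation":[-2.9,4.15,0],"yaw":0},{"hand":5,"translation":[-2.9,4.15,0],"yaw":0},{"hand":5,"translation":[-2.7,4.15,0],"yaw":0},{"hand":5,"translation":[0,0,4],"yaw":0.125},{"hand":5,"translation":[0,0,4],"yaw":0.125},{"hand":5,"translation":[0,0,2],"yaw":0},{"hand":5,"translation":[0,0,0],"yaw":0}]'
python3 - <<'E'
from h import *
go([.448,-.2797,.107],-1.3)
im=get_image("wrist"); save(im,"w6"); s=sense(); M=rot(s)
w=cloud(im);tl=lambda p:(p-s["tcp_pos"])@M; t=w[...,2]
for z,(a,b,c,d) in((.131,(295,200,350,330)),(.085,(180,120,460,262))):
    v,u=np.nonzero(np.abs(t-z)<.005); k=(u>a)&(u<c)&(v>b)&(v<d); print(z,rect(tl(ray(im,np.c_[u,v][k],z))))
E
```

```text
t: 18.0
tcp_pos: [0.5026, -0.1397, 0.2975]
tcp_rot: [0.0, 0.994, 0.114, 0.001]
contact_force: [0.4, 0.1, 0.5]
width: 0.589
grasp_force: 0.0
t: 18.88
tcp_pos: [0.4478, -0.2787, 0.1957]
tcp_rot: [-0.0, 1.0, -0.011, -0.001]
contact_force: [0.3, -1.1, 1.2]
width: 0.59
grasp_force: 0.0
t 18.88 tcp [ 0.4478 -0.2787  0.1957] x-angle -1.31 tilt [-2.3e+00  5.0e-01 -1.0e+03] shift cm [0.05 0.11 8.87] yaw -0.0001
0.131 (array([1.5, 1.7]), array([16.1, 13.3]), 0.0)
0.085 (array([9. , 2.2]), array([36. , 94.9]), 0.0)
```

View pics/w6.png

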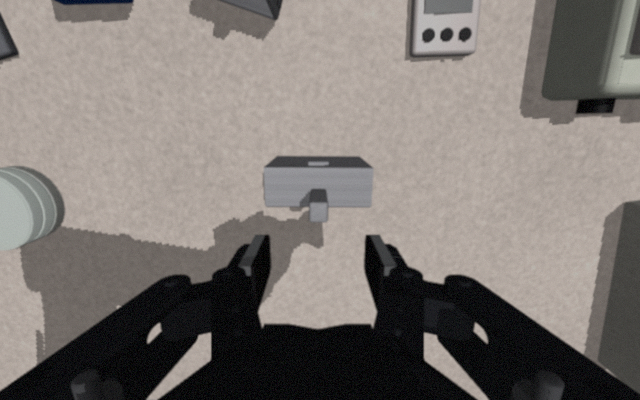

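Mid sits square below (body px 264–372, lug at 319,210), and about 1 mm of correction is needed. I'll descend and grip.

```bash
python3 -m creep '[{"hand":5,"translation":[0.1,0.1,3],"yaw":0},{"hand":5,"translation":[0,0,3],"yaw":0},{"hand":5,"translation":[0,0,2],"yaw":0},{"hand":5,"translation":[0,0,0.9],"yaw":0},{"hand":5,"translation":[0,0,0],"yaw":0},{"hand":0,"translation":[0,0,0],"yaw":0},{"hand":0,"translation":[0,0,0],"yaw":0},{"hand":0,"translation":[0,0,0],"yaw":0}]'
python3 -m creep '[{"hand":0,"translation":[0,0,0],"yaw":0},{"hand":0,"translation":[0,0,0],"yaw":0}]'
python3 -c "
from h import *
go([.448,-.2797,.1063],-1.3)"
```

```text
t: 19.92
tcp_pos: [0.45, -0.2798, 0.1084]
tcp_rot: [0.0, 1.0, -0.011, 0.001]
contact_force: [-0.5, 3.2, 6.2]
width: 0.152
grasp_force: 58.8
t: 20.18
tcp_pos: [0.45, -0.2798, 0.1083]
tcp_rot: [0.0, 1.0, -0.011, 0.001]
contact_force: [-0.4, 2.2, 6.3]
width: 0.154
grasp_force: 58.9
t 20.18 tcp [ 0.45   -0.2798  0.1083] x-angle -1.29 tilt [ 1.4e+00 -4.0e-01 -1.0e+03] shift cm [-0.2 -0.   0.2] yaw 0.0002
```

```bash
python3 -m creep '[{"hand":0,"translation":[0,0,-0.5],"yaw":0},{"hand":0,"translation":[0,0,-2],"yaw":0},{"hand":0,"translation":[0,0,-4],"yaw":0},{"hand":0,"translation":[0,0,-4],"yaw":0},{"hand":0,"translation":[0,0,-4],"yaw":0},{"hand":0,"translation":[-1,-4,-0.8],"yaw":0},{"hand":0,"translation":[-1.2,-5,0],"yaw":0},{"hand":0,"translation":[0,-5,0],"yaw":0}]'
python3 -m creep '[{"hand":0,"translation":[0,-5,0],"yaw":0},{"hand":0,"translation":[0,-5,0],"yaw":0},{"hand":0,"translation":[0,-5,0],"yaw":0},{"hand":0,"translation":[0,-3,0],"yaw":0},{"hand":0,"translation":[0,-1.8,0],"yaw":-0.125},{"hand":0,"translation":[0,0,2],"yaw":-0.125},{"hand":0,"translation":[0,0,1.5],"yaw":0},{"hand":0,"translation":[0,0,0],"yaw":0}]'
cat > m.py <<'E'
from h import *
import sys
lt,bt=float(sys.argv[1]),float(sys.argv[2]) # lug top, body top above TCP
s=sense(); M=rot(s); tl=lambda p:(p-s["tcp_pos"])@M; z0=s["tcp_pos"][2]
im=get_image("wrist"); save(im,sys.argv[3]); w=cloud(im); t=w[...,2]; pts=[]
for r in range(5,110,5):
    c=np.nonzero(np.abs(w[r,270:360,2]-.163)<.012)[0]+270
    if len(c): pts.append(((c[0]+c[-1])/2,r))
q=tl(ray(im,pts,.160))*1000; f=np.polyfit(q[:,0],q[:,1],1); print("rod y",f[1].round(2),"slope",f[0].round(4))
v,u=np.nonzero(np.abs(t-(z0+bt))<.004); k=(u>210)&(u<440)&(v>150)&(v<262); print("body",rect(tl(ray(im,np.c_[u,v][k],z0+bt))))
go(eval(sys.argv[4]),13.02)
E
python3 m.py .0227 -.0233 w7 "[.4379,.0591,.2138]"
```

```text
t: 21.18
tcp_pos: [0.4293, -0.1382, 0.2605]
tcp_rot: [-0.0, 1.0, -0.012, -0.0]
contact_force: [1.7, -0.4, -3.0]
width: 0.149
grasp_force: 59.3
t: 22.18
tcp_pos: [0.4342, 0.058, 0.2242]
tcp_rot: [0.001, 0.994, 0.112, -0.001]
contact_force: [-0.8, 0.1, -2.5]
width: 0.153
grasp_force: 59.3
rod y 1.05 slope -0.007
body (array([7.6, 1.4]), array([35.5, 94.7]), 0.0)
t 22.22 tcp [0.4349 0.0582 0.2251] x-angle 12.87 tilt [-1.1e+00 -9.0e-01 -1.0e+03] shift cm [ 0.32 -0.02  1.13] yaw -0.0027
```

```bash
python3 -m creep '[{"hand":0,"translation":[0,-0.05,0.8],"yaw":-0.003},{"hand":0,"translation":[0,0,0.4],"yaw":0},{"hand":0,"translation":[1.5,0,0],"yaw":0},{"hand":0,"translation":[1.3,0,0],"yaw":0},{"hand":0,"translation":[0,0,0],"yaw":0}]'
python3 -c "
from h import *
go([.5166,.0773,.2138],13.02)"
```

```text
t: 22.85
tcp_pos: [0.4636, 0.0659, 0.2132]
tcp_rot: [0.0, 0.993, 0.115, -0.0]
contact_force: [0.5, -0.4, -3.5]
width: 0.149
grasp_force: 59.3
t 22.85 tcp [0.4636 0.0659 0.2132] x-angle 13.16 tilt [-1.e-01 -3.e-01 -1.e+03] shift cm [ 5.42  0.1  -0.06] yaw 0.0025
```

```bash
python3 -m creep '[{"hand":0,"translation":[0.6,0.06,-0.06],"yaw":0.002},{"hand":0,"translation":[0.6,0,0],"yaw":0},{"hand":0,"translation":[0.6,0,0],"yaw":0}]'; python3 g.py && python3 -m creep '[{"hand":0,"translation":[0.6,0,0],"yaw":0},{"hand":0,"translation":[0.6,0,0],"yaw":0}]' && python3 g.py &&  python3 -m creep '[{"hand":0,"translation":[0.6,0,0],"yaw":0},{"hand":0,"translation":[0.6,0,0],"yaw":0}]' && python3 g.py && python3 -m creep '[{"hand":0,"translation":[0.6,0,0],"yaw":0},{"hand":0,"translation":[0.6,0,0],"yaw":0},{"hand":0,"translation":[0,0,0],"yaw":0}]' 
python3 -c "
from h import *
go([.5166,.0773,.2005],13.02)"
```

```text
t: 23.22
tcp_pos: [0.4804, 0.0691, 0.2141]
tcp_rot: [-0.0, 0.993, 0.114, 0.0]
contact_force: [-0.5, -0.2, -1.9]
width: 0.156
grasp_force: 59.4
23.225 [0.4804 0.0691 0.2141] [-0.5 -0.2 -1.9]
t: 23.48
tcp_pos: [0.492, 0.0719, 0.214]
tcp_rot: [0.0, 0.993, 0.114, 0.0]
contact_force: [-0.2, 0.4, -3.0]
width: 0.152
grasp_force: 59.4
23.475 [0.492  0.0719 0.214 ] [-0.2  0.4 -3. ]
t: 23.72
tcp_pos: [0.5037, 0.0746, 0.214]
tcp_rot: [0.0, 0.993, 0.114, -0.0]
contact_force: [-0.1, 0.8, -2.5]
width: 0.151
grasp_force: 59.4
23.725 [0.5037 0.0746 0.214 ] [-0.1  0.8 -2.5]
t: 24.1
tcp_pos: [0.5154, 0.0773, 0.2139]
tcp_rot: [0.0, 0.994, 0.114, -0.0]
contact_force: [-0.3, -0.3, -3.1]
width: 0.154
grasp_force: 59.4
t 24.1 tcp [0.5154 0.0773 0.2139] x-angle 13.07 tilt [-2.e-01 -1.e-01 -1.e+03] shift cm [0.12 0.02 1.34] yaw 0.0008
```

```bash
python3 -m creep '[{"hand":0,"translation":[0,0,0.6],"yaw":0},{"hand":0,"translation":[0,0,0.5],"yaw":0},{"hand":0,"translation":[0,0,0.1],"yaw":0},{"hand":0,"translation":[0,0,0],"yaw":0}]'; python3 -m creep '[{"hand":0,"translation":[0,0,0.05],"yaw":0},{"hand":0,"translation":[0,0,0],"yaw":0}]';python3 g.py; python3 -m creep '[{"hand":0,"translation":[0,0,0.05],"yaw":0},{"hand":0,"translation":[0,0,0],"yaw":0}]'
```

```text
t: 24.6
tcp_pos: [0.5149, 0.0772, 0.2019]
tcp_rot: [0.0, 0.993, 0.114, -0.0]
contact_force: [-0.0, 0.4, -2.3]
width: 0.152
grasp_force: 59.4
t: 24.85
tcp_pos: [0.515, 0.0772, 0.2016]
tcp_rot: [-0.0, 0.993, 0.114, 0.0]
contact_force: [0.5, 0.4, -2.4]
width: 0.149
grasp_force: 59.4
24.85 [0.515  0.0772 0.2016] [ 0.5  0.4 -2.4]
t: 25.1
tcp_pos: [0.515, 0.0772, 0.201]
tcp_rot: [0.0, 0.993, 0.114, -0.0]
contact_force: [-0.3, 0.3, -3.7]
width: 0.158
grasp_force: 59.4
```

```bash
python3 -m creep '[{"hand":0,"translation":[0,0,0.05],"yaw":0},{"hand":0,"translation":[0,0,0],"yaw":0}]'; python3 -m creep '[{"hand":0,"translation":[0,0,0.04],"yaw":0},{"hand":0,"translation":[0,0,0],"yaw":0}]'
```

```text
t: 25.35
tcp_pos: [0.5151, 0.0772, 0.2008]
tcp_rot: [0.0, 0.993, 0.114, 0.0]
contact_force: [-1.2, -0.3, 1.2]
width: 0.154
grasp_force: 59.9
t: 25.6
tcp_pos: [0.5151, 0.0772, 0.2007]
tcp_rot: [0.0, 0.993, 0.114, 0.0]
contact_force: [-3.7, 0.2, 5.9]
width: 0.151
grasp_force: 60.5
```

```bash
python3 -m creep '[{"hand":0,"translation":[0,0,-0.08],"yaw":0},{"hand":0,"translation":[0.6,0,0],"yaw":0},{"hand":0,"translation":[0.8,0,0],"yaw":0},{"hand":0,"translation":[0.8,0,0],"yaw":0},{"hand":0,"translation":[0.8,0,0],"yaw":0},{"hand":0,"translation":[0.8,0,0],"yaw":0},{"hand":0,"translation":[0.5,0,0],"yaw":0},{"hand":0,"translation":[0,0,0],"yaw":0}]'
python3 -c "
from h import *
go([.5737,.0904,.2012],13.02)
im=get_image('wrist'); save(im,'w8')"
```

```text
t: 26.6
tcp_pos: [0.5577, 0.0871, 0.2008]
tcp_rot: [-0.0, 0.994, 0.114, 0.0]
contact_force: [0.5, -0.3, -0.1]
width: 0.152
grasp_force: 59.7
t 26.6 tcp [0.5577 0.0871 0.2008] x-angle 13.07 tilt [ 1.e+00  2.e-01 -1.e+03] shift cm [ 1.63  0.04 -0.03] yaw 0.0009
```

View pics/w8.png

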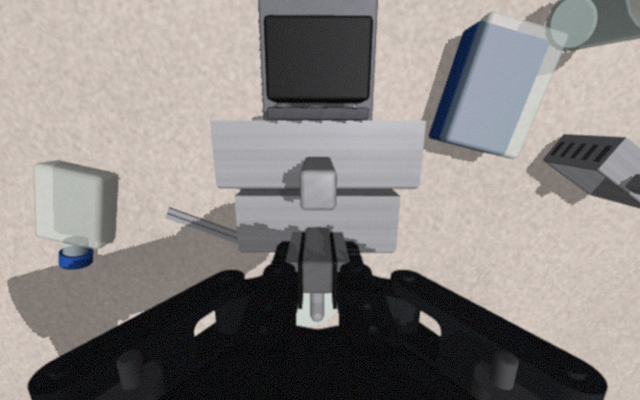

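Mid (px 236–399) is centred on the large basket's front (216–421) and square to it. I'm feeling it in slowly.

```bash
python3 -m creep '[{"hand":0,"translation":[0.2,0.03,0],"yaw":0},{"hand":0,"translation":[0.2,0,0],"yaw":0},{"hand":0,"translation":[0.1,0,0],"yaw":0}]' >/dev/null; python3 g.py && python3 -m creep '[{"hand":0,"translation":[0.1,0,0],"yaw":0},{"hand":0,"translation":[0.1,0,0],"yaw":0}]' >/dev/null && python3 g.py && python3 -m creep '[{"hand":0,"translation":[0.1,0,0],"yaw":0},{"hand":0,"translation":[0.1,0,0],"yaw":0}]' >/dev/null && python3 g.py && python3 -m creep '[{"hand":0,"translation":[0.1,0,0],"yaw":0},{"hand":0,"translation":[0.1,0,0],"yaw":0}]' >/dev/null && python3 g.py && python3 -m creep '[{"hand":0,"translation":[0.05,0,0],"yaw":0},{"hand":0,"translation":[0.05,0,0],"yaw":0}]' >/dev/null && python3 g.py && python3 -m creep '[{"hand":0,"translation":[0.05,0,0],"yaw":0},{"hand":0,"translation":[0.05,0,0],"yaw":0}]' >/dev/null && python3 g.py
```

```text
27.025 [0.5618 0.0878 0.2009] [-1.1  0.2 -0.7]
27.275 [0.5638 0.0882 0.2009] [-1.9 -0.4 -1. ]
27.525 [0.5658 0.0886 0.2009] [-0.   0.7 -1.3]
27.775 [0.5677 0.0892 0.2009] [-1.  -0.1 -0.8]
28.025 [0.5687 0.0894 0.2009] [-0.5 -0.5 -0.4]
28.275 [0.5697 0.0896 0.2009] [-0.3 -0.3 -0.8]
```

```bash
python3 -m creep '[{"hand":0,"translation":[0.05,0,0],"yaw":0},{"hand":0,"translation":[0.05,0,0],"yaw":0}]' >/dev/null; python3 g.py && python3 -m creep '[{"hand":0,"translation":[0.05,0,0],"yaw":0},{"hand":0,"translation":[0.05,0,0],"yaw":0}]' >/dev/null && python3 g.py && python3 -m creep '[{"hand":0,"translation":[0.05,0,0],"yaw":0},{"hand":0,"translation":[0.05,0,0],"yaw":0}]' >/dev/null && python3 g.py && python3 -m creep '[{"hand":0,"translation":[0.05,0,0],"yaw":0},{"hand":0,"translation":[0.05,0,0],"yaw":0}]' >/dev/null && python3 g.py && python3 -m creep '[{"hand":0,"translation":[0.05,0,0],"yaw":0},{"hand":0,"translation":[0.05,0,0],"yaw":0}]' >/dev/null && python3 g.py && python3 -m creep '[{"hand":0,"translation":[0.05,0,0],"yaw":0},{"hand":0,"translation":[0.05,0,0],"yaw":0}]' >/dev/null && python3 g.py
```

```text
28.525 [0.5706 0.0898 0.2009] [-1.1  0.3 -1.7]
28.775 [0.5716 0.09   0.2009] [-0.1  0.1 -1.6]
29.025 [0.5726 0.0903 0.2009] [-1.2  0.  -1.9]
29.275 [0.5736 0.0905 0.2009] [-0.7  0.2 -2. ]
29.525 [0.5745 0.0907 0.2009] [-0.9  0.4 -1.9]
29.775 [0.5752 0.0909 0.2009] [-2.9  0.  -0.4]
```

```bash
python3 -m creep '[{"hand":0,"translation":[0.05,0,0],"yaw":0},{"hand":0,"translation":[0,0,0],"yaw":0}]';python3 -m creep '[{"hand":0,"translation":[0.05,0,0],"yaw":0},{"hand":0,"translation":[0,0,0],"yaw":0}]'
```

```text
t: 30.02
tcp_pos: [0.5754, 0.0909, 0.2009]
tcp_rot: [0.0, 0.994, 0.114, -0.001]
contact_force: [-5.0, -0.2, 1.6]
width: 0.153
grasp_force: 60.0
t: 30.28
tcp_pos: [0.5755, 0.0909, 0.2009]
tcp_rot: [0.0, 0.994, 0.114, -0.001]
contact_force: [-7.3, -0.8, 3.9]
width: 0.149
grasp_force: 60.2
```

```bash
python3 -m creep '[{"hand":0,"translation":[0.06,0,-0.02],"yaw":0},{"hand":0,"translation":[0,0,0],"yaw":0}]';python3 -m creep '[{"hand":0,"translation":[0.05,0,-0.01],"yaw":0},{"hand":0,"translation":[0,0,0],"yaw":0}]'
```

```text
t: 30.52
tcp_pos: [0.5756, 0.0909, 0.2009]
tcp_rot: [0.0, 0.994, 0.114, -0.001]
contact_force: [-7.1, -0.2, 4.0]
width: 0.149
grasp_force: 60.3
t: 30.78
tcp_pos: [0.5757, 0.0909, 0.201]
tcp_rot: [0.0, 0.994, 0.114, -0.002]
contact_force: [-10.1, -1.2, 5.1]
width: 0.152
grasp_force: 60.4
```

```bash
python3 -m creep '[{"hand":0,"translation":[0.05,0,-0.01],"yaw":0},{"hand":0,"translation":[0,0,0],"yaw":0}]';python3 -m creep '[{"hand":0,"translation":[0,0,0],"yaw":0},{"hand":0,"translation":[0,0,0],"yaw":0},{"hand":0,"translation":[0,0,0],"yaw":0},{"hand":0,"translation":[0,0,0],"yaw":0}]'
```

```text
t: 31.02
tcp_pos: [0.5758, 0.0909, 0.201]
tcp_rot: [0.0, 0.994, 0.114, -0.002]
contact_force: [-10.8, 0.1, 4.5]
width: 0.151
grasp_force: 60.6
t: 31.52
tcp_pos: [0.5758, 0.0909, 0.201]
tcp_rot: [0.0, 0.994, 0.114, -0.002]
contact_force: [-11.4, 0.6, 5.1]
width: 0.154
grasp_force: 60.5
```

```bash
python3 -m creep '[{"hand":0,"translation":[0.04,0,0],"yaw":0},{"hand":0,"translation":[0,0,0],"yaw":0},{"hand":0,"translation":[0,0,0],"yaw":0},{"hand":0,"translation":[0,0,0],"yaw":0}]';python3 -m creep '[{"hand":0,"translation":[-0.1,0,0],"yaw":0},{"hand":0,"translation":[-0.06,0,0],"yaw":0},{"hand":0,"translation":[0,0,0],"yaw":0}]'; python3 -m creep '[{"hand":3.5,"translation":[0,0,0],"yaw":0},{"hand":3.5,"translation":[0,0,0],"yaw":0},{"hand":3.5,"translation":[0,0,0],"yaw":0},{"hand":3.5,"translation":[0,0,0],"yaw":0}]'
python3 - <<'E'
from h import *
go([.6,-.2,.29],-19.4)
im=get_image("wrist"); save(im,"w9"); np.save("/tmp/w9.npy",im,allow_pickle=True)
im=get_image("side"); save(im,"s9")
a=cv2.imread("pics/side"+"4.png"); b=cv2.imread("pics/s9.png")[115:215,240:370]; w=cv2.imread("pics/w9.png")[:,130:500]
cv2.imwrite("pics/c9.png",cv2.hconcat([cv2.resize(b,(430,331),interpolation=3),w[69:400]]))
E
```

```text
t: 32.02
tcp_pos: [0.5758, 0.0909, 0.201]
tcp_rot: [0.0, 0.994, 0.114, -0.002]
contact_force: [-12.9, -0.1, 6.1]
width: 0.149
grasp_force: 60.7
t: 32.4
tcp_pos: [0.5756, 0.0909, 0.201]
tcp_rot: [0.0, 0.994, 0.114, -0.001]
contact_force: [-6.8, -1.0, 2.2]
width: 0.154
grasp_force: 59.9
t: 32.9
tcp_pos: [0.5771, 0.0913, 0.2014]
tcp_rot: [-0.0, 0.993, 0.114, 0.0]
contact_force: [-0.1, -0.4, 0.4]
width: 0.409
grasp_force: 0.0
t 32.9 tcp [0.5771 0.0913 0.2014] x-angle 13.08 tilt [ 5.e-01  1.e-01 -1.e+03] shift cm [-4.35 28.89 -8.86] yaw 0.5668
```

View pics/c9.png

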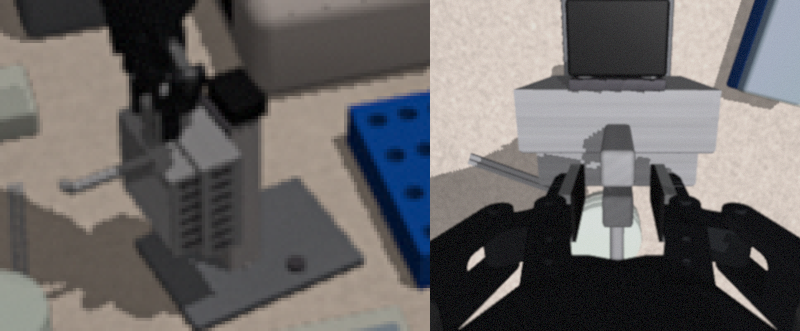

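Mid is nested and level in large, with its lug free. Next is the small basket; first I check its neighbours for clearance.

```bash
python3 -m creep '[{"hand":3.5,"translation":[0,0,-1],"yaw":0},{"hand":3.5,"translation":[0,0,-3],"yaw":0},{"hand":3.5,"translation":[0,0,-4],"yaw":0},{"hand":4,"translation":[-0.2,4.5,-1],"yaw":0},{"hand":4,"translation":[-0.2,5,0],"yaw":0},{"hand":4,"translation":[-0.2,5,0],"yaw":0},{"hand":4,"translation":[-0.2,5,0],"yaw":0},{"hand":4,"translation":[-0.2,5,0],"yaw":0}]'
python3 -m creep '[{"hand":4,"translation":[-0.2,4,0],"yaw":0},{"hand":4,"translation":[-0.2,1.9,0],"yaw":0},{"hand":4,"translation":[0,0,2],"yaw":0.142},{"hand":4,"translation":[0,0,3],"yaw":0.142},{"hand":4,"translation":[0,0,4],"yaw":0.142},{"hand":4,"translation":[0,0,2],"yaw":0.142},{"hand":4,"translation":[0,0,0],"yaw":0}]'
python3 - <<'E'
from h import *
S=np.load("/tmp/side.npy",allow_pickle=True).item(); w=cloud(S)
print("cap",np.nanmedian(w[278:285,393:404].reshape(-1,3),0).round(3),"beaker top rim",np.nanmedian(w[222:250,378:396].reshape(-1,3),0).round(3))
im=get_image("wrist"); save(im,"w10"); s=sense(); M=rot(s); z0=s["tcp_pos"][2]
w=cloud(im);tl=lambda p:(p-s["tcp_pos"])@M; t=w[...,2]
for z,(a,b,c,d) in((.116,(285,190,350,330)),(.070,(200,110,440,255))):
    v,u=np.nonzero(np.abs(t-z)<.005); k=(u>a)&(u<c)&(v>b)&(v<d); q=ray(im,np.c_[u,v][k],z); print(z,k.sum(),rect(tl(q)),rect(q),u[k].min(),u[k].max(),v[k].min(),v[k].max())
go([.632,-.208,.0915],-19.5)
E
```

```text
t: 34.0
tcp_pos: [0.6228, -0.1513, 0.2923]
tcp_rot: [0.0, 0.993, 0.114, 0.001]
contact_force: [0.8, 0.6, -0.5]
width: 0.472
grasp_force: 0.0
t: 34.88
tcp_pos: [0.6312, -0.2075, 0.1801]
tcp_rot: [0.0, 0.986, -0.168, -0.001]
contact_force: [-0.9, 0.2, 0.0]
width: 0.467
grasp_force: 0.0
cap [ 0.72  -0.335  0.15 ] beaker top rim [ 0.782 -0.152  0.054]
0.116 397 (array([ 5. , -0.8]), array([15.9, 13.2]), 0.1) (array([ 637.1, -208.7]), array([13.2, 15.9]), 70.6) 305 323 197 218
0.07 3395 (array([12.1, -0.9]), array([35.7, 79.9]), 0.1) (array([ 643.8, -211. ]), array([79.9, 35.7]), 70.6) 268 360 164 204
t 34.92 tcp [ 0.6321 -0.2078  0.1817] x-angle -19.25 tilt [-5.e-01 -3.e-01 -1.e+03] shift cm [0.   0.02 9.02] yaw 0.0043
```

```bash
python3 -m creep '[{"hand":4,"translation":[0.42,-0.22,2],"yaw":0.002},{"hand":4,"translation":[0,0,3],"yaw":0},{"hand":4,"translation":[0,0,2],"yaw":0},{"hand":4,"translation":[0,0,1.5],"yaw":0},{"hand":4,"translation":[0,0,0.4],"yaw":0},{"hand":4,"translation":[0,0,0],"yaw":0}]'
python3 - <<'E'
from h import *
im=get_image("wrist"); s=sense(); M=rot(s); w=cloud(im);tl=lambda p:(p-s["tcp_pos"])@M; t=w[...,2]; z=.07
v,u=np.nonzero(np.abs(t-z)<.005); k=(u>200)&(u<440)&(v>150)&(v<262); q=ray(im,np.c_[u,v][k],z); print(k.sum(),rect(tl(q)),s["tcp_pos"].round(4))
E
```

```text
t: 35.67
tcp_pos: [0.6371, -0.2074, 0.0927]
tcp_rot: [0.0, 0.985, -0.17, 0.0]
contact_force: [0.1, 1.2, -0.1]
width: 0.469
grasp_force: 0.0
6458 (array([8. , 0.9]), array([79.8, 36.4]), 89.5) [ 0.6373 -0.2074  0.0931]
```

Well centred (8.0, 0.9 against the expected 7.9, 1.2), so I grip, lift and carry.

```bash
python3 -m creep '[{"hand":0,"translation":[0,0,0.1],"yaw":0},{"hand":0,"translation":[0,0,0],"yaw":0},{"hand":0,"translation":[0,0,0],"yaw":0},{"hand":0,"translation":[0,0,0],"yaw":0},{"hand":0,"translation":[0,0,0],"yaw":0}]'
python3 -m creep '[{"hand":0,"translation":[0,0,-0.5],"yaw":0},{"hand":0,"translation":[0,0,-2],"yaw":0},{"hand":0,"translation":[0,0,-4],"yaw":0},{"hand":0,"translation":[0,0,-4],"yaw":0},{"hand":0,"translation":[0,0,-4],"yaw":0},{"hand":0,"translation":[0,0,-2.3],"yaw":0},{"hand":0,"translation":[0,0,0],"yaw":0}]'
python3 -c "
from h import *
go([.436,-.05,.26],-19.6); go([.436,.0587,.22],13.02)"
```

```text
t: 36.35
tcp_pos: [0.6371, -0.2074, 0.0919]
tcp_rot: [0.0, 0.985, -0.17, 0.001]
contact_force: [0.1, 2.3, 5.8]
width: 0.155
grasp_force: 60.7
t: 37.22
tcp_pos: [0.6371, -0.2075, 0.2607]
tcp_rot: [-0.0, 0.985, -0.17, 0.001]
contact_force: [-0.9, 0.2, -3.2]
width: 0.155
grasp_force: 59.9
t 37.22 tcp [ 0.6371 -0.2075  0.2607] x-angle -19.59 tilt [    2.5    -0.  -1000. ] shift cm [-2.423e+01 -8.090e+00  2.000e-02] yaw 0.0002
t 37.22 tcp [ 0.6371 -0.2075  0.2607] x-angle -19.59 tilt [    2.5    -0.  -1000. ] shift cm [-27.88 -18.33   4.02] yaw -0.5691
```

```bash
python3 -m creep '[{"hand":0,"translation":[-4.84,-1.62,0],"yaw":0},{"hand":0,"translation":[-4.84,-1.62,0],"yaw":0},{"hand":0,"translation":[-4.84,-1.62,0],"yaw":0},{"hand":0,"translation":[-4.84,-1.62,0],"yaw":0},{"hand":0,"translation":[-4.84,-1.62,0],"yaw":0},{"hand":0,"translation":[-1.22,-3.42,0],"yaw":0},{"hand":0,"translation":[-1.22,-3.42,0],"yaw":0},{"hand":0,"translation":[-1.22,-3.4,0],"yaw":0}]'
python3 -m creep '[{"hand":0,"translation":[0,0,0],"yaw":-0.142},{"hand":0,"translation":[0,0,0],"yaw":-0.142},{"hand":0,"translation":[0,0,0],"yaw":-0.142},{"hand":0,"translation":[0,0,0],"yaw":-0.143},{"hand":0,"translation":[0,0,2],"yaw":0},{"hand":0,"translation":[0,0,2],"yaw":0},{"hand":0,"translation":[0,0,0],"yaw":0}]'
python3 m.py .0241 -.0219 w11 "[.4379,.0591,.2049]"
```

```text
t: 38.22
tcp_pos: [0.4344, 0.0596, 0.2577]
tcp_rot: [0.001, 0.985, -0.17, -0.001]
contact_force: [0.1, 0.3, -2.0]
width: 0.15
grasp_force: 59.7
t: 39.1
tcp_pos: [0.4337, 0.0579, 0.2167]
tcp_rot: [0.001, 0.994, 0.113, -0.003]
contact_force: [-0.6, -0.2, -2.1]
width: 0.15
grasp_force: 59.7
rod y 1.41 slope -0.0075
body (array([7.8, 1.4]), array([35.8, 79.9]), 0.0)
t 39.15 tcp [0.4347 0.0583 0.218 ] x-angle 13.01 tilt [   -3.     -1.6 -1000. ] shift cm [ 0.34 -0.01  1.31] yaw -0.0003
```

```bash
python3 -m creep '[{"hand":0,"translation":[0,0,0.8],"yaw":0},{"hand":0,"translation":[0,0,0.5],"yaw":0},{"hand":0,"translation":[1.5,0,0],"yaw":0},{"hand":0,"translation":[1.3,0,0],"yaw":0},{"hand":0,"translation":[0,0,0],"yaw":0}]'
python3 -c "
from h import *
go([.5166,.0773,.2049],13.02)"
```

```text
t: 39.78
tcp_pos: [0.4643, 0.0655, 0.2062]
tcp_rot: [0.0, 0.994, 0.113, -0.0]
contact_force: [-0.2, 1.0, -2.3]
width: 0.152
grasp_force: 59.7
t 39.78 tcp [0.4643 0.0655 0.2062] x-angle 13.0 tilt [ 0.e+00 -2.e-01 -1.e+03] shift cm [5.36 0.03 0.13] yaw -0.0004
```

```bash
python3 -m creep '[{"hand":0,"translation":[0.6,0.02,0.13],"yaw":0},{"hand":0,"translation":[0.6,0,0],"yaw":0},{"hand":0,"translation":[0.6,0,0],"yaw":0}]'; python3 g.py && python3 -m creep '[{"hand":0,"translation":[0.6,0,0],"yaw":0},{"hand":0,"translation":[0.6,0,0],"yaw":0}]' >/dev/null && python3 g.py &&  python3 -m creep '[{"hand":0,"translation":[0.6,0,0],"yaw":0},{"hand":0,"translation":[0.6,0,0],"yaw":0}]'>/dev/null && python3 g.py && python3 -m creep '[{"hand":0,"translation":[0.6,0,0],"yaw":0},{"hand":0,"translation":[0.6,0,0],"yaw":0},{"hand":0,"translation":[0,0,0],"yaw":0}]' >/dev/null && python3 g.py && python3 -m creep '[{"hand":0,"translation":[0,0,0.6],"yaw":0},{"hand":0,"translation":[0,0,0.5],"yaw":0},{"hand":0,"translation":[0,0,0.1],"yaw":0},{"hand":0,"translation":[0,0,0],"yaw":0}]'
```

```text
t: 40.15
tcp_pos: [0.481, 0.0691, 0.2051]
tcp_rot: [-0.0, 0.994, 0.113, 0.0]
contact_force: [0.3, -0.3, -2.3]
width: 0.152
grasp_force: 59.7
40.15 [0.481  0.0691 0.2051] [ 0.3 -0.3 -2.3]
40.4 [0.4926 0.0718 0.205 ] [-0.9  0.6 -3. ]
40.65 [0.5043 0.0745 0.205 ] [-0.   0.6 -3.2]
41.025 [0.5159 0.0771 0.2049] [-0.2 -0.1 -2.4]
t: 41.52
tcp_pos: [0.5155, 0.077, 0.193]
tcp_rot: [0.0, 0.994, 0.113, -0.0]
contact_force: [-0.1, 0.6, -2.9]
width: 0.155
grasp_force: 59.7
```

```bash
python3 -m creep '[{"hand":0,"translation":[0,0,0.08],"yaw":0},{"hand":0,"translation":[0,0,0],"yaw":0}]'; python3 -m creep '[{"hand":0,"translation":[0,0,0.05],"yaw":0},{"hand":0,"translation":[0,0,0],"yaw":0}]'
```

```text
t: 41.78
tcp_pos: [0.5156, 0.0771, 0.1923]
tcp_rot: [-0.0, 0.994, 0.113, 0.0]
contact_force: [-0.2, -0.4, -2.1]
width: 0.153
grasp_force: 59.7
t: 42.02
tcp_pos: [0.5157, 0.0771, 0.1918]
tcp_rot: [-0.0, 0.994, 0.113, 0.0]
contact_force: [-0.2, -0.4, -1.4]
width: 0.155
grasp_force: 59.8
```

```bash
python3 -m creep '[{"hand":0,"translation":[0,0,0.05],"yaw":0},{"hand":0,"translation":[0,0,0],"yaw":0}]'
```

```text
t: 42.28
tcp_pos: [0.5157, 0.0771, 0.1917]
tcp_rot: [0.0, 0.994, 0.113, 0.0]
contact_force: [-2.0, 0.3, 3.1]
width: 0.152
grasp_force: 60.7
```

```bash
python3 -m creep '[{"hand":0,"translation":[0,0,-0.05],"yaw":0},{"hand":0,"translation":[0.5,0,0],"yaw":0},{"hand":0,"translation":[0.6,0,0],"yaw":0},{"hand":0,"translation":[0.6,0,0],"yaw":0},{"hand":0,"translation":[0.4,0,0],"yaw":0},{"hand":0,"translation":[0,0,0],"yaw":0}]'
python3 - <<'E'
from h import *
go([.5518,.0855,.1919],13.02)
im=get_image("wrist"); save(im,"w12"); s=sense(); M=rot(s); w=cloud(im);tl=lambda p:(p-s["tcp_pos"])@M; t=w[...,2]
for z in(.170,.1775,.185):
    v,u=np.nonzero(np.abs(t-z)<.003); k=(u>200)&(u<440)&(v>90)&(v<262); q=tl(ray(im,np.c_[u,v][k],z))*1000; print(z,k.sum(),np.percentile(q,[1,50,99],axis=0)[:,:2].round(1).tolist())
E
```

```text
t: 43.02
tcp_pos: [0.5368, 0.0819, 0.1917]
tcp_rot: [0.0, 0.994, 0.113, 0.0]
contact_force: [0.3, -0.9, 0.5]
width: 0.153
grasp_force: 60.3
t 43.02 tcp [0.5368 0.0819 0.1917] x-angle 13.02 tilt [ 8.e-01  0.e+00 -1.e+03] shift cm [ 1.54 -0.01 -0.02] yaw -0.0
0.17 5671 [[-9.3, -37.9], [10.2, 1.7], [25.2, 40.7]]
0.1775 6536 [[7.1, -45.3], [40.7, -2.5], [51.6, 47.2]]
0.185 11976 [[8.3, -52.6], [67.3, 1.1], [79.4, 54.5]]
```

```bash
python3 -m creep '[{"hand":0,"translation":[0.2,-0.02,-0.01],"yaw":0},{"hand":0,"translation":[0.2,0,0],"yaw":0},{"hand":0,"translation":[0.1,0,0],"yaw":0}]' >/dev/null; python3 g.py && python3 -m creep '[{"hand":0,"translation":[0.1,0,0],"yaw":0},{"hand":0,"translation":[0.1,0,0],"yaw":0}]' >/dev/null && python3 g.py && python3 -m creep '[{"hand":0,"translation":[0.1,0,0],"yaw":0},{"hand":0,"translation":[0.1,0,0],"yaw":0}]' >/dev/null && python3 g.py && python3 -m creep '[{"hand":0,"translation":[0.1,0,0],"yaw":0},{"hand":0,"translation":[0.05,0,0],"yaw":0}]' >/dev/null && python3 g.py && python3 -m creep '[{"hand":0,"translation":[0.05,0,0],"yaw":0},{"hand":0,"translation":[0.05,0,0],"yaw":0}]' >/dev/null && python3 g.py && python3 -m creep '[{"hand":0,"translation":[0.05,0,0],"yaw":0},{"hand":0,"translation":[0.05,0,0],"yaw":0}]' >/dev/null && python3 g.py
```

```text
43.45 [0.5408 0.0832 0.1917] [-1.9 -1.1  2.6]
43.7 [0.5429 0.0837 0.1918] [-2.6  0.3  2. ]
```

```bash
python3 -m creep '[{"hand":0,"translation":[0.1,0,-0.04],"yaw":0},{"hand":0,"translation":[0.1,0,0],"yaw":0}]' >/dev/null; python3 g.py && python3 -m creep '[{"hand":0,"translation":[0.1,0,0],"yaw":0},{"hand":0,"translation":[0.1,0,0],"yaw":0}]' >/dev/null && python3 g.py && python3 -m creep '[{"hand":0,"translation":[0.05,0,0],"yaw":0},{"hand":0,"translation":[0.05,0,0],"yaw":0}]' >/dev/null && python3 g.py && python3 -m creep '[{"hand":0,"translation":[0.05,0,0],"yaw":0},{"hand":0,"translation":[0.05,0,0],"yaw":0}]' >/dev/null && python3 g.py && python3 -m creep '[{"hand":0,"translation":[0.05,0,0],"yaw":0},{"hand":0,"translation":[0.05,0,0],"yaw":0}]' >/dev/null && python3 g.py && python3 -m creep '[{"hand":0,"translation":[0.05,0,0],"yaw":0},{"hand":0,"translation":[0.05,0,0],"yaw":0}]' >/dev/null && python3 g.py && python3 -m creep '[{"hand":0,"translation":[0.05,0,0],"yaw":0},{"hand":0,"translation":[0.05,0,0],"yaw":0}]' >/dev/null && python3 g.py
```

```text
43.95 [0.545  0.0842 0.1919] [ 0.3 -1.5 -2.8]
44.2 [0.5468 0.0846 0.1921] [ 0.4  0.4 -2.8]
44.45 [0.5477 0.0848 0.1922] [-0.6  0.4 -2.9]
44.7 [0.5487 0.0849 0.1922] [-0.5 -0.4 -2.1]
44.95 [0.5497 0.0852 0.1922] [ 0.   0.4 -3.1]
45.2 [0.5506 0.0854 0.1922] [-0.2  1.2 -2.2]
45.45 [0.5516 0.0856 0.1922] [-1.4  0.1 -2.5]
```

```bash
python3 -m creep '[{"hand":0,"translation":[0.05,0,0],"yaw":0},{"hand":0,"translation":[0.05,0,0],"yaw":0}]' >/dev/null; python3 g.py && python3 -m creep '[{"hand":0,"translation":[0.05,0,0],"yaw":0},{"hand":0,"translation":[0.05,0,0],"yaw":0}]' >/dev/null && python3 g.py && python3 -m creep '[{"hand":0,"translation":[0.05,0,0],"yaw":0},{"hand":0,"translation":[0.05,0,0],"yaw":0}]' >/dev/null && python3 g.py
```

```text
45.7 [0.5518 0.0855 0.192 ] [-5.1 -1.8  0.1]
```

Contact at x≈0.5516, which is the predicted seat. I'm raising the press to about 12 N.

```bash
python3 -m creep '[{"hand":0,"translation":[0.05,0,-0.01],"yaw":0},{"hand":0,"translation":[0,0,0],"yaw":0}]'; python3 -m creep '[{"hand":0,"translation":[0.05,0,-0.01],"yaw":0},{"hand":0,"translation":[0,0,0],"yaw":0}]'
```

```text
t: 45.95
tcp_pos: [0.5519, 0.0856, 0.192]
tcp_rot: [0.0, 0.994, 0.113, -0.001]
contact_force: [-5.2, -0.0, 0.5]
width: 0.158
grasp_force: 60.3
t: 46.2
tcp_pos: [0.5519, 0.0856, 0.192]
tcp_rot: [0.0, 0.994, 0.113, -0.002]
contact_force: [-6.9, -0.8, 1.4]
width: 0.155
grasp_force: 60.4
```

```bash
python3 -m creep '[{"hand":0,"translation":[0.08,0,-0.01],"yaw":0},{"hand":0,"translation":[0,0,0],"yaw":0}]'; python3 -m creep '[{"hand":0,"translation":[0.05,0,-0.01],"yaw":0},{"hand":0,"translation":[0,0,0],"yaw":0}]'
```

```text
t: 46.45
tcp_pos: [0.552, 0.0855, 0.192]
tcp_rot: [0.0, 0.994, 0.113, -0.002]
contact_force: [-9.5, -0.1, 2.6]
width: 0.153
grasp_force: 60.7
t: 46.7
tcp_pos: [0.5521, 0.0855, 0.192]
tcp_rot: [0.0, 0.994, 0.113, -0.003]
contact_force: [-11.3, -0.2, 4.4]
width: 0.153
grasp_force: 60.7
```

```bash
python3 -m creep '[{"hand":0,"translation":[0.05,0,0],"yaw":0},{"hand":0,"translation":[0,0,0],"yaw":0},{"hand":0,"translation":[0,0,0],"yaw":0},{"hand":0,"translation":[0,0,0],"yaw":0},{"hand":0,"translation":[0,0,0],"yaw":0}]'; python3 -m creep '[{"hand":0,"translation":[-0.1,0,0],"yaw":0},{"hand":0,"translation":[-0.08,0,0],"yaw":0},{"hand":0,"translation":[0,0,0],"yaw":0}]'; python3 -m creep '[{"hand":3.5,"translation":[0,0,0],"yaw":0},{"hand":3.5,"translation":[0,0,0],"yaw":0},{"hand":3.5,"translation":[0,0,0],"yaw":0},{"hand":3.5,"translation":[0,0,0],"yaw":0}]'
python3 - <<'E'
from h import *
im=get_image("wrist"); save(im,"w13"); s=sense(); M=rot(s); w=cloud(im);tl=lambda p:(p-s["tcp_pos"])@M; t=w[...,2]
for z in(.170,.1775,.185):
    v,u=np.nonzero(np.abs(t-z)<.003); k=(u>200)&(u<440)&(v>90)&(v<262); q=tl(ray(im,np.c_[u,v][k],z))*1000; print(z,k.sum(),np.percentile(q,[1,50,99],axis=0)[:,:2].round(1).tolist())
E
```

```text
t: 47.32
tcp_pos: [0.5521, 0.0855, 0.192]
tcp_rot: [0.0, 0.994, 0.113, -0.003]
contact_force: [-13.3, -0.6, 5.0]
width: 0.154
grasp_force: 60.9
t: 47.7
tcp_pos: [0.552, 0.0855, 0.192]
tcp_rot: [0.0, 0.994, 0.113, -0.002]
contact_force: [-6.2, -0.5, -0.5]
width: 0.154
grasp_force: 59.9
t: 48.2
tcp_pos: [0.5538, 0.0861, 0.1928]
tcp_rot: [-0.0, 0.994, 0.113, 0.0]
contact_force: [0.0, -0.1, 0.7]
width: 0.409
grasp_force: 0.0
0.17 2147 [[-12.4, -37.9], [1.8, -5.2], [78.5, 41.0]]
0.1775 5414 [[11.4, -45.0], [22.4, -7.7], [78.9, 47.5]]
0.185 15191 [[35.2, -52.4], [55.1, 0.6], [71.9, 54.7]]
```

Released. I retract straight up and check the spacing and heights from above.

```bash
python3 -m creep '[{"hand":3.5,"translation":[0,0,-1],"yaw":0},{"hand":3.5,"translation":[0,0,-3],"yaw":0},{"hand":3.5,"translation":[0,0,-4],"yaw":0},{"hand":3.5,"translation":[-3,0,-2],"yaw":0},{"hand":3.5,"translation":[-3,0,0],"yaw":0},{"hand":3.5,"translation":[0,0,0],"yaw":0},{"hand":3.5,"translation":[0,0,0],"yaw":0}]'
python3 - <<'E'
from h import *
im=get_image("wrist"); save(im,"w14"); w=cloud(im); O=np.array([.6283,.1022,.16]); a=np.radians(13.02)
F=np.array([[np.cos(a),np.sin(a),0],[-np.sin(a),np.cos(a),0],[0,0,1]])
L=(w-O)@F.T*1000
for n,zl,zb in(("large",71,25),("mid",63.5,17.5),("small",56,10)):
    for z,h in((zl,2.5),(zb,2.5)):
        k=(np.abs(L[...,2]-z)<h)&(np.abs(L[...,1])<70)&(L[...,0]>-110)&(L[...,0]<10)
        q=L[k]; v,u=np.nonzero(k)
        if k.sum()>20: print(n,z,k.sum(),"med z",np.median(q[:,2]).round(1),np.percentile(q[:,:2],[2,98],axis=0).round(1).tolist())
E
```

```text
t: 49.12
tcp_pos: [0.4955, 0.0727, 0.2933]
tcp_rot: [-0.0, 0.994, 0.113, 0.001]
contact_force: [-0.1, 0.1, -0.4]
width: 0.41
grasp_force: 0.0
large 71 568 med z 70.1 [[-39.4, -6.9], [-24.0, 5.8]]
large 25 6436 med z 24.3 [[-41.2, -52.8], [-5.4, 52.5]]
mid 63.5 496 med z 62.7 [[-63.3, -7.4], [-39.6, 6.0]]
mid 17.5 3041 med z 16.9 [[-65.8, -45.9], [-41.3, 45.3]]
small 56 446 med z 55.2 [[-87.1, -7.2], [-39.6, 5.9]]
small 10 2134 med z 9.4 [[-89.7, -39.3], [-66.5, 38.2]]
```

```bash
python3 -c "
from rig import *
print(close_job())"
```

```text
the job is handed in; nothing more can be done
None
```

The large, mid and small baskets hang nested on the hook, each pressed home with about 11 to 13 N (wrist reading) and released. From above their front edges sit 24.6 and 23.9 mm apart (24 expected), level to under 1 mm. I handed the job in at about 49 s; it returned no verdict.

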